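Weigh a grinder hub on the kitchen balance

ROBOT

A 6-joint arm with a two-finger parallel gripper is mounted at the origin on the work surface. World frame = base frame: x ahead of the robot, y to its left, z up, the work surface at z = 0. Lengths are in m, angles in degrees, forces in N, time in s.
With the tool pointing down it reaches from about 0.35 to 0.875 m from the base axis. Payload 4.2 kg.
Tool frame: the origin (TCP) lies at the very end of the fingers, on their centre line; the grasp point (between the pads) lies 19 mm behind it (r.hold_point_z is the distance from the TCP to the grasp point, in m); z points along the fingers, y is the direction in which the jaws open and shut (so a half turn about z gives the same grasp; the last joint's range is limited). The gripper opens to 87 mm and grips with 3 to 60 N. Pads are 19 mm wide; open, the fingers measure 117 mm over their backs; the gripper's body (75 mm by 190 mm) begins 51 mm behind the grasp point.
Start: joints at [-52.735, 22.042, 0.453, 0, -68.411, -14.817], TCP at [0.239, -0.578, 0.223] pointing down, gripper open.
Joint ranges: [-179.83, 179.83], [-69.29, 118.12], [-61.27, 80.66], [-181.25, 117.63], [-171.15, -9.14], [-177.46, 177.46]. Speed limits (degrees/s): [159.86, 159.86, 180, 180, 180, 180].

INTERFACE

Orientations are given as a 3x3 rotation matrix whose columns are the frame's x, y, z axes.
In Python, from station import r, cams, ticket gives the robot as it stands.
- The arm moves only by the tool drive_tool, never from a script. Its argument "deltas" is a list of rows, each an object of numbers: "dx", "dy", "dz": the shift along the tool's x, y, z in m; "wx", "wy", "wz": the turn, a rotation vector about the tool's x, y, z in degrees. A call has 1 to 20 rows; each row is the pose to reach, as a shift and turn from the pose commanded when the call began, along the tool's axes at that moment; what a row does not reach only later rows make up. A row lasts 1/10 s, in which the tool goes at most 50 mm and 8.59 degrees, less where a joint would pass 70% of its speed; a pose out of reach is approached as far as the arm can. A call with a gripper value outside its range is refused whole. "gripper" is the opening, from 0 (shut) to 1 (fully open), set as the call begins (left out, the last holds). The fingers move at their own pace and stop on an object; the grip force is fixed at half the most. Time passes only in rows, so rows that repeat a pose let the fingers close. It gives the time, the measured TCP pose, the force and the opening at its end, in the units of the state.
- r.sense(): the state, without advancing time (a new reading comes with each control period).
- cams.capture(name): name is "side" or "top"; returns the picture (400x640x3 uint8, red, green, blue); there is no depth.
- cams.camera_model(name): a dict with "intrinsics" (3x3 intrinsics, pixels), "distortion" ([k1, k2, p1, p2, k3] as OpenCV has them; the pictures are not rectified), "extrinsics" (4x4, takes a point from world to camera coordinates). Camera axes: x right, y down, z forward; pixel columns grow to the right and rows downward; lengths in m; the calibration is good to about 2 mm. A picture is of the moment at which its call begins. camera_model takes no time and is no camera call.
- ticket.finish_job(): hands the job in, once; it reports no verdict.
The state is a dict: "time_s": time; "joints": joint angles; "joint_velocities": joint speeds; "effort": joint torques, N m; "tcp_pos": TCP position; "ee_rot": TCP orientation; "wrist_force": force on the tool from outside, world axes, zero at the start; "moment": the same for the moment, N m; "gripper_width": opening from 0.0 (shut) to 1.0 (fully open).
Only numpy, scipy, OpenCV 4.12 (cv2) and the standard library are available. Lean on these libraries where they do the work, as an engineer would, in place of code of your own. Each camera call takes 0.05 s, during which the arm holds its last target.

TASK

Weigh the grinder hub on the two-pan balance: thread the big ring weight over the stud of the empty pan, flat down on the pan, and let go of it, then thread on top of it the one small ring weight that brings the beam level. The stud is a little off the pan's centre, so find it by feel and handle the balance gently; leave the two other small weights off the balance and everything else on the counter where it is, and do not touch the hub.

Things in the scene. Friction and masses are not known exactly. Their poses are not given: they have to be found in the camera images.
- balance: Two-pan kitchen balance, fixed to the counter. Origin on the counter under the middle of its white base (120 x 150 x 28 mm); the beam runs along its y axis, pivot 75 mm up. The weight pan is 130 mm to its -y side, the hub's pan 130 mm to its +y side; a linkage keeps both pans horizontal.
- scale_mid (a point): Middle of the balance's white scale plate (100 mm wide, 50 mm high, top 190 mm above the counter), 24 mm to the -x side of the beam. A thin needle on the beam rises in front of it (+x side), straight up between the two longest marks when the beam is level.
- beam (a joint): Tilt of the beam, rad: 0 level, positive with the weight pan down, stops at -0.16 and 0.16; starts at -0.16. Between the stops it tilts 0.0007 rad per gram of load difference, so the pan yields to a push from above (about 0.1 N more per mm, settling in about half a second). The hub weighs 350 to 510 g, not known. Level: within 0.028 (40 g).
- pan_centre (a point): Centre of the weight pan's top (flat aluminium plate, diameter 90 mm, no rim; 110 mm above the counter when level, 131 mm at the start); moves with the pan. On it stands a steel stud, diameter 14 mm, tip 45 mm above the plate (last 3 mm taper to 12 mm). The stud's axis is 4 mm off this centre in an unknown direction, the same all through a run, and does not yield sideways.
- part_pan (a point): Centre of the inner floor of the other pan (shallow aluminium dish, rim diameter 104 mm), which carries the hub; moves with the pan.
- hub: The part being weighed: loose dark steel flanged hub of a coffee grinder, flange diameter 68 mm, boss diameter 36 mm, height 32 mm; origin at the centre of its underside. It stays in its dish.
- weight_300: Loose plain steel ring weight of 300 g: outer diameter 52 mm, height 20 mm, bore 17 mm right through along its z axis. Lies flat on the counter; origin at the centre of its underside. The four ring weights differ only in outer diameter. This is the big one, first on the stud.
- weight_180: Loose plain steel ring weight of 180 g: outer diameter 42 mm, height 20 mm, bore 17 mm right through along its z axis. Lies flat on the counter; origin at the centre of its underside. The four ring weights differ only in outer diameter.
- weight_120: Loose plain steel ring weight of 120 g: outer diameter 36 mm, height 20 mm, bore 17 mm right through along its z axis. Lies flat on the counter; origin at the centre of its underside. The four ring weights differ only in outer diameter.
- weight_60: Loose plain steel ring weight of 60 g: outer diameter 28 mm, height 20 mm, bore 17 mm right through along its z axis. Lies flat on the counter; origin at the centre of its underside. The four ring weights differ only in outer diameter.
- shaker: Bystander among the weights: small white shaker, diameter 28 mm, height 38 mm. Origin at its underside's centre.
- pod_a: Bystander: white coffee pod, diameter 50 mm, height 41 mm. Origin at its underside's centre.
- pod_b: Bystander: another such pod.
- mug: Bystander: white mug, diameter 76 mm, height 70 mm. Origin at its underside's centre.
- tamper: Bystander: dark steel coffee tamper, base diameter 54 mm, height 68 mm. Origin at its underside's centre.
- spoon: Bystander: steel spoon 160 mm long, lying flat.
There are look-alikes about, which are no part of the job. Leave any orange or purple look-alike of the weight_300 alone. What is shaped like the weight_120 but turquoise is not meant.

How it is judged (in metres and radians):
On the way:
1. the big ring weight lies flat on the weight pan, threaded on the stud, let go of, with no small weight on the balance yet (horizontal distance between weight_300 and pan_centre below 0.008 m and z of weight_300 in the frame of pan_centre between -0.003 and 0.004 m and angle between weight_300's own z axis and vertical below 0.06 rad and contact force between weight_300 and the fingers below 0.1 N and horizontal distance between each of weight_180, weight_120, weight_60 and pan_centre above 0.075 m), for 0.2 s.
At the end, for the whole second after the job is handed in: Big ring flat on the weight pan, on the stud; exactly one small ring threaded flat on top of it, the other two over 75 mm from the pan's centre; hub flat in its dish, within 20 mm of its centre; beam at rest, level within 0.028 rad; all let go of (horizontal distance between weight_300 and pan_centre below 0.008 m and z of weight_300 in the frame of pan_centre between -0.003 and 0.004 m and angle between weight_300's own z axis and vertical below 0.06 rad and (((horizontal distance between weight_180 and pan_centre below 0.008 m and z of weight_180 in the frame of pan_centre between 0.017 and 0.024 m and angle between weight_180's own z axis and vertical below 0.06 rad) and horizontal distance between each of weight_120, weight_60 and pan_centre above 0.075 m) or ((horizontal distance between weight_120 and pan_centre below 0.008 m and z of weight_120 in the frame of pan_centre between 0.017 and 0.024 m and angle between weight_120's own z axis and vertical below 0.06 rad) and horizontal distance between each of weight_180, weight_60 and pan_centre above 0.075 m) or ((horizontal distance between weight_60 and pan_centre below 0.008 m and z of weight_60 in the frame of pan_centre between 0.017 and 0.024 m and angle between weight_60's own z axis and vertical below 0.06 rad) and horizontal distance between each of weight_180, weight_120 and pan_centre above 0.075 m)) and value of joint beam between -0.028 and 0.028 rad and velocity of joint beam between -0.03 and 0.03 rad/s and horizontal distance between hub and part_pan below 0.02 m and z of hub in the frame of part_pan below 0.005 m and linear speed of weight_300 below 0.02 m/s and contact force between each of weight_300, weight_180, weight_120, weight_60 and the fingers below 0.1 N); the robot touches nothing.
It fails at once if a weight is pushed or dropped on the balance, or on the weight below it, with more than 18 N (contact force between any of weight_300, weight_180, weight_120, weight_60 and balance above 18 N or contact force between any of weight_180, weight_120, weight_60 and weight_300 above 18 N).
It fails at once if the robot touches the balance with more than 18 N (contact force between any of the fingers, the arm and balance above 18 N).
It fails at once if the robot touches the hub (contact force between any of the fingers, the arm and hub above 0.5 N).
It fails at once if a bystander is shifted by more than 30 mm (distance of any of shaker, pod_a, pod_b, mug, tamper, spoon from where it was at the start of the episode above 0.03 m).
It also fails if it takes over 72 s, if anything falls off the work surface, if the arm or the gripper's body presses on something with over 40 N, if the wrist force passes 120 N, or if a joint passes its speed limit or range.

## Working session

There is one attempt and no reset: what is moved stays moved. The work goes in short steps, Python scripts to look and compute and a tool call to move; the robot and the scene stay as the last step left them, time stands still between calls to the robot, and variables do not carry over. Pictures are saved under pics/ and viewed, and the job is handed in when it is done.

Besides the shell and the picture viewer there is one more tool, called as name(argument=value, ...), one argument or row to a line, values as JSON. drive_tool: Moves the arm, as the interface text tells. Its arguments: {"type":"object","properties":{"deltas":{"type":"array","items":{"type":"object","properties":{"dx":{"type":"number"},"dy":{"type":"number"},"dz":{"type":"number"},"wx":{"type":"number"},"wy":{"type":"number"},"wz":{"type":"number"}}}},"gripper":{"type":"number"}},"required":["deltas"]}

```bash
mkdir -p pics; python3 - <<'E'
from station import r,cams,ticket
import cv2
for n in("side","top"):
    im=cams.capture(n); cv2.imwrite(f"pics/{n}0.png",im[:,:,::-1])
    m=cams.camera_model(n); print(n,m["intrinsics"],m["distortion"],m["extrinsics"])
s=r.sense();print(s);print(r.hold_point_z)
E
```

```text
side [[452.41742999   0.         316.91593991]
 [  0.         452.41742999 196.20530532]
 [  0.           0.           1.        ]] [-0.00340969  0.          0.          0.          0.        ] [[ 0.8128374  -0.58222611 -0.01755342 -0.47093108]
 [-0.36948481 -0.49206734 -0.78825802  0.29549509]
 [ 0.45030693  0.64721132 -0.61509444  1.2508731 ]
 [ 0.          0.          0.          1.        ]]
top [[498.38078179   0.         310.4286144 ]
 [  0.         498.38078179 199.51658403]
 [  0.           0.           1.        ]] [-0.00970433  0.          0.          0.          0.        ] [[-0.01305996 -0.99984669  0.01166371 -0.02463457]
 [-0.9903029   0.01132006 -0.13846304  0.56211665]
 [ 0.13830978 -0.01335893 -0.99029892  1.38290079]
 [ 0.          0.          0.          1.        ]]
{'time_s': 0.1, 'joints': array([-5.27328843e+01,  2.20856391e+01,  3.87298303e-01, -2.58642916e-02,
       -6.84120178e+01, -1.48164786e+01]), 'joint_velocities': array([ 0.07164369, -0.12266191,  0.11050789,  0.09157642, -0.03891979,
       -0.05680404]), 'effort': array([-3.52063726e-04, -3.91689992e+01,  1.87933069e+01,  4.23185751e+00,
        1.34448337e-02, -7.32226908e-05]), 'tcp_pos': array([ 0.2384858 , -0.57711819,  0.22157301]), 'ee_rot': array([[-9.24272422e-01, -3.81732626e-01, -8.32257215e-04],
       [-3.81733523e-01,  9.24270698e-01,  1.78699084e-03],
       [ 8.70782526e-05,  1.96936683e-03, -9.99998057e-01]]), 'wrist_force': array([-0.04841271, -0.1310473 , -0.73246594]), 'moment': array([ 0.02014102, -0.04609832,  0.03802673]), 'gripper_width': 1.0000016373844407}
0.0187
```

View pics/side0.png

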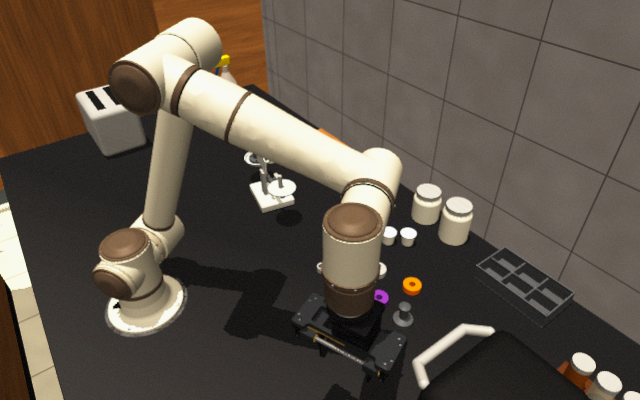

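View pics/top0.png

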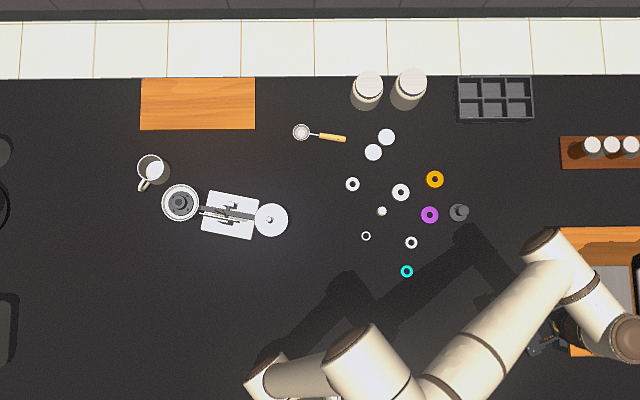

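The top view shows the balance at about (230,214), the weight pan at (271,219) and the hub at (180,202). Candidates for the rings:
- Grey rings: (400,192), (352,184), (411,242) and (366,236).
- Look-alikes to leave: orange (435,179), purple (430,214) and turquoise (407,271).
- Shaker: (382,211).

Next is a close crop.

```bash
python3 - <<'E'
import cv2
im=cv2.imread("pics/top0.png")
cv2.imwrite("pics/t_w.png",cv2.resize(im[165:285,335:475],None,fx=5,fy=5,interpolation=cv2.INTER_CUBIC))
cv2.imwrite("pics/t_b.png",cv2.resize(im[170:250,150:300],None,fx=5,fy=5,interpolation=cv2.INTER_CUBIC))
im=cv2.imread("pics/side0.png")
cv2.imwrite("pics/s_b.png",cv2.resize(im[130:220,230:310],None,fx=6,fy=6,interpolation=cv2.INTER_CUBIC))
E
```

```text
(no output)
```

View pics/t_w.png

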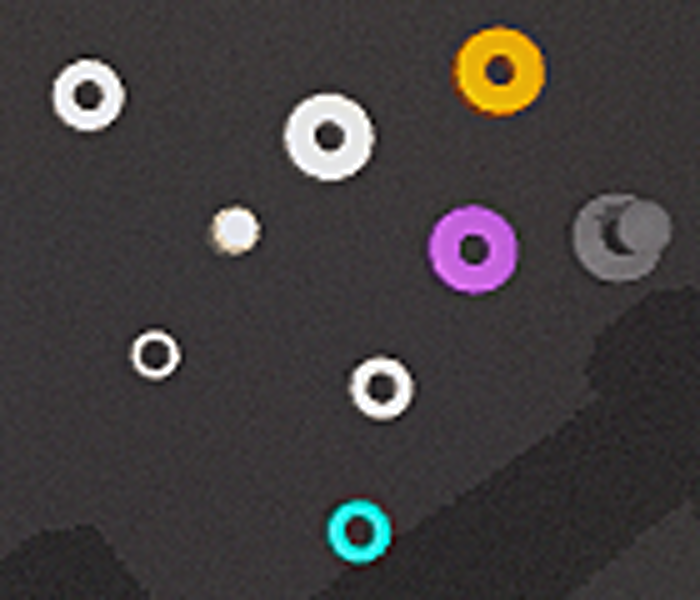

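View pics/t_b.png

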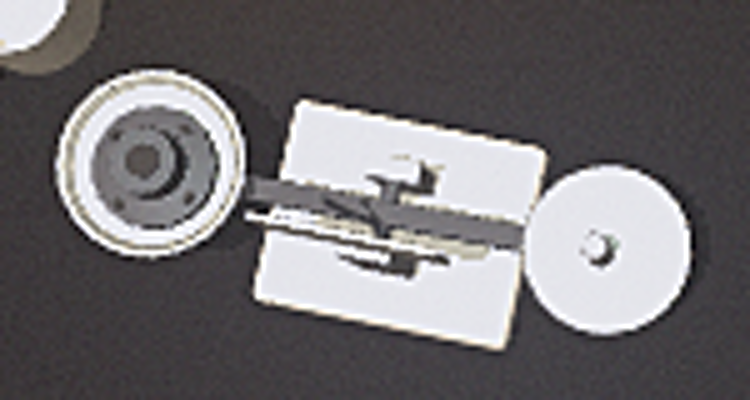

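View pics/s_b.png

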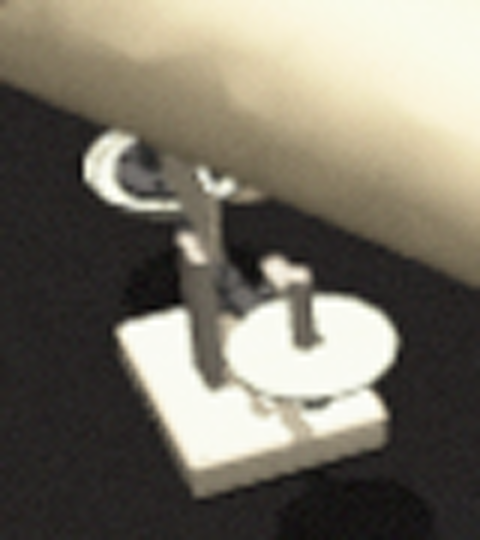

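```bash
cat > h.py <<'E'
import numpy as np, cv2
from station import r,cams,ticket
def model(n):
    m=cams.camera_model(n); return np.array(m["intrinsics"]),np.array(m["distortion"]),np.array(m["extrinsics"])
def proj(n,P):
    K,d,E=model(n); P=np.atleast_2d(np.array(P,float))
    return cv2.projectPoints(P,cv2.Rodrigues(E[:3,:3])[0],E[:3,3],K,d)[0][:,0]
def ray(n,uv):
    K,d,E=model(n); q=cv2.undistortPoints(np.array([[uv]],float),K,d)[0,0]
    R=E[:3,:3]; c=-R.T@E[:3,3]; v=R.T@np.array([q[0],q[1],1]); return c,v/np.linalg.norm(v)
def onz(n,uv,z):
    c,v=ray(n,uv); return c+v*(z-c[2])/v[2]
def tri(a,b):
    c1,v1=ray("top",a); c2,v2=ray("side",b)
    A=np.stack([v1,-v2],1); t=np.linalg.lstsq(A,c2-c1,rcond=None)[0]
    p,q=c1+v1*t[0],c2+v2*t[1]; return (p+q)/2,np.linalg.norm(p-q)
def ell(im,c,R,th=130):
    """ellipse fit of bright blob near c"""
    x0,y0=int(c[0]-R),int(c[1]-R); s=8
    g=cv2.cvtColor(im,cv2.COLOR_RGB2GRAY)[y0:y0+2*R,x0:x0+2*R]
    g=cv2.resize(g,None,fx=s,fy=s,interpolation=cv2.INTER_LINEAR)
    cs,_=cv2.findContours((g>th).astype(np.uint8),cv2.RETR_EXTERNAL,cv2.CHAIN_APPROX_NONE)
    k=max(cs,key=cv2.contourArea); e=cv2.fitEllipse(cv2.convexHull(k))
    return np.array([(e[0][0]+.5)/s-.5+x0,(e[0][1]+.5)/s-.5+y0]),np.array(e[1])/s
E
python3 - <<'E'
from h import *
np.set_printoptions(precision=4,suppress=True)
im=cv2.imread("pics/top0.png")[:,:,::-1].copy()
for n,c,R in(("300",(400.6,192),14),("180",(352.6,184),12),("120",(411,242),11),("60",(366,236),10),("pur",(430,214),13),("or",(434,179),13),("turq",(407,271),10),("shk",(382,211),10)):
    e,a=ell(im,c,R,110); print(n,e,a,onz("top",e,.02))
e,a=ell(im,(271.4,220),21,110);print("pan",e,a,onz("top",e,.131))
for t in((269,219),(269.5,219.2)):print("stud tip",onz("top",t,.176))
print("base quad",[onz("top",(150+x/5,170+y/5),.028) for x,y in((300,98),(547,150),(503,350),(255,300))])
print("tcp",proj("top",[[.239,-.578,.223]]))
for n in("top","side"):
    K,d,E=model(n);print(n,-E[:3,:3].T@E[:3,3])
E
```

```text
300 [400.3163 191.9567] [17.624  18.1911] [ 0.5837 -0.2933  0.02  ]
180 [352.11   183.6246] [14.4882 14.5214] [ 0.6097 -0.1536  0.02  ]
120 [410.7778 242.1201] [12.5114 12.7825] [ 0.4379 -0.3178  0.02  ]
60 [365.5608 235.4889] [9.8118 9.9082] [ 0.4585 -0.1885  0.02  ]
pur [429.1727 214.4739] [16.763  17.3702] [ 0.5169 -0.3744  0.02  ]
or [434.5173 178.7   ] [17.1909 17.7927] [ 0.6217 -0.3949  0.02  ]
turq [406.3893 270.857 ] [12.1429 12.4415] [ 0.3565 -0.302   0.02  ]
shk [381.5315 210.5869] [9.7548 9.8146] [ 0.5298 -0.2368  0.02  ]
pan [256.5198 219.1393] [41.6275 63.6579] [0.4981 0.1133 0.131 ]
stud tip [0.4935 0.077  0.176 ]
stud tip [0.493  0.0758 0.176 ]
base quad [array([0.5955, 0.2571, 0.028 ]), array([0.5636, 0.1149, 0.028 ]), array([0.4492, 0.1398, 0.028 ]), array([0.4793, 0.2809, 0.028 ])]
tcp [[538.8588 318.5402]]
top [ 0.3651 -0.0125  1.4476]
side [-0.0713 -0.9384  0.9941]
```

The big ring is the plain grey ring at (400,192), 18 px across (52 mm). The others are 180 at (352,184), 120 at (411,242) and 60 at (366,236), and their diameters match. Next I'll work out the first move.

```bash
cat >> h.py <<'E'
from scipy.spatial.transform import Rotation as Ro
np.set_printoptions(precision=4,suppress=True)
# balance axis from base corners
BY=np.array([.219,.976]);BY/=np.linalg.norm(BY)
YJ=np.array([-BY[1],BY[0],0]); ZJ=np.array([0,0,-1.]); XJ=np.cross(YJ,ZJ)
RT=np.stack([XJ,YJ,ZJ],1)
def delta(P,R=RT):
    s=r.sense(); M=s["ee_rot"]; 
    d=M.T@(np.array(P)-s["tcp_pos"]); w=Ro.from_matrix(M.T@R).as_rotvec(degrees=True)
    print("t",s["time_s"],"tcp",s["tcp_pos"],"F",s["wrist_force"],"M",s["moment"],"g",s["gripper_width"])
    print("delta mm",d*1000,"rot",w)
E
python3 - <<'E'
from h import *
print(RT); delta([.584,-.293,.12])
print("pan",onz("top",(271.1,219.6),.131))
E
```

```text
[[-0.2189 -0.9757  0.    ]
 [-0.9757  0.2189  0.    ]
 [-0.      0.     -1.    ]]
t 0.1 tcp [ 0.2385 -0.5771  0.2216] F [-0.0484 -0.131  -0.7325] M [ 0.0201 -0.0461  0.038 ] g 1.0000016373844407
delta mm [-427.8155  130.508   101.793 ] rot [  0.1065   0.0495 -54.912 ]
pan [0.4964 0.0747 0.131 ]
```

drive_tool(
  deltas=[
    {"dx": -0.428,"dy": 0.1305,"dz": 0.02,"wz": -54.9},
    {"dx": -0.428,"dy": 0.1305,"dz": 0.02,"wz": -54.9},
    {"dx": -0.428,"dy": 0.1305,"dz": 0.02,"wz": -54.9},
    {"dx": -0.428,"dy": 0.1305,"dz": 0.02,"wz": -54.9},
    {"dx": -0.428,"dy": 0.1305,"dz": 0.02,"wz": -54.9},
    {"dx": -0.428,"dy": 0.1305,"dz": 0.02,"wz": -54.9},
    {"dx": -0.428,"dy": 0.1305,"dz": 0.02,"wz": -54.9},
    {"dx": -0.428,"dy": 0.1305,"dz": 0.02,"wz": -54.9},
    {"dx": -0.428,"dy": 0.1305,"dz": 0.02,"wz": -54.9},
    {"dx": -0.428,"dy": 0.1305,"dz": 0.02,"wz": -54.9},
    {"dx": -0.428,"dy": 0.1305,"dz": 0.02,"wz": -54.9},
    {"dx": -0.428,"dy": 0.1305,"dz": 0.02,"wz": -54.9},
  ],
  gripper=0.8,
)

```text
schema error: expected keys dx, dy, dz, wx, wy, wz
```

```bash
python3 - <<'E'
from h import *
for n in("side","top"):
    im=cams.capture(n); cv2.imwrite(f"pics/{n}1.png",im[:,:,::-1])
delta([.584,-.293,.12])
E
```

```text
t 0.2 tcp [ 0.2385 -0.5773  0.2219] F [-0.0676  0.0809  1.3839] M [-0.0193  0.0448  0.0458] g 1.0045652760078567
delta mm [-427.8776  130.753   101.9966] rot [  0.0744   0.0293 -54.911 ]
```

View pics/side1.png

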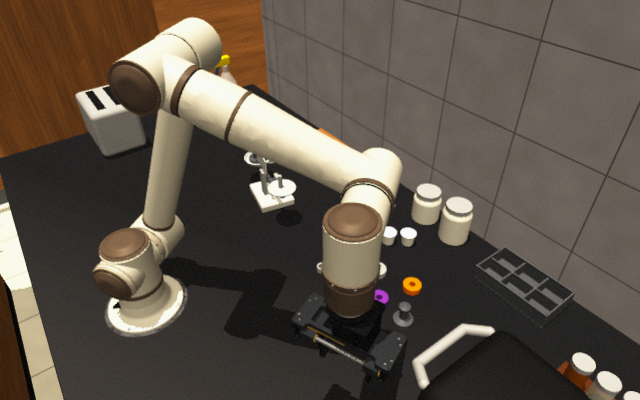

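View pics/top1.png

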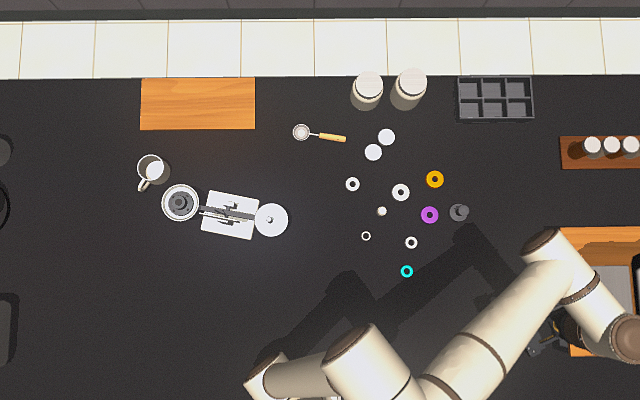

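The call was refused because it needs all six keys, and the pictures are unchanged. I'll resend it.

drive_tool(
  deltas=[
    {"dx": -0.428,"dy": 0.1305,"dz": 0.02,"wx": 0,"wy": 0,"wz": -54.9},
    {"dx": -0.428,"dy": 0.1305,"dz": 0.02,"wx": 0,"wy": 0,"wz": -54.9},
    {"dx": -0.428,"dy": 0.1305,"dz": 0.02,"wx": 0,"wy": 0,"wz": -54.9},
    {"dx": -0.428,"dy": 0.1305,"dz": 0.02,"wx": 0,"wy": 0,"wz": -54.9},
    {"dx": -0.428,"dy": 0.1305,"dz": 0.02,"wx": 0,"wy": 0,"wz": -54.9},
    {"dx": -0.428,"dy": 0.1305,"dz": 0.02,"wx": 0,"wy": 0,"wz": -54.9},
    {"dx": -0.428,"dy": 0.1305,"dz": 0.02,"wx": 0,"wy": 0,"wz": -54.9},
    {"dx": -0.428,"dy": 0.1305,"dz": 0.02,"wx": 0,"wy": 0,"wz": -54.9},
    {"dx": -0.428,"dy": 0.1305,"dz": 0.02,"wx": 0,"wy": 0,"wz": -54.9},
    {"dx": -0.428,"dy": 0.1305,"dz": 0.02,"wx": 0,"wy": 0,"wz": -54.9},
    {"dx": -0.428,"dy": 0.1305,"dz": 0.02,"wx": 0,"wy": 0,"wz": -54.9},
  ],
  gripper=0.8,
)

```text
time_s: 1.3
tcp_pos: [0.585, -0.2924, 0.2017]
ee_rot: [[-0.217, -0.976, -0.002], [-0.976, 0.217, 0.0], [-0.0, 0.002, -1.0]]
wrist_force: [-0.1, 0.4, 0.3]
gripper_width: 0.803
```

```bash
python3 - <<'E'
from h import *
for n in("side","top"):
    im=cams.capture(n); cv2.imwrite(f"pics/{n}2.png",im[:,:,::-1])
delta([.584,-.293,.12])
E
```

```text
t 1.4 tcp [ 0.5838 -0.2939  0.2024] F [-0.6453 -1.547   0.4661] M [ 0.0517  0.0914 -0.0031] g 0.7949022613087717
delta mm [-0.9299 -0.0758 82.3635] rot [ 0.042  -0.0005 -0.0371]
```

View pics/side2.png

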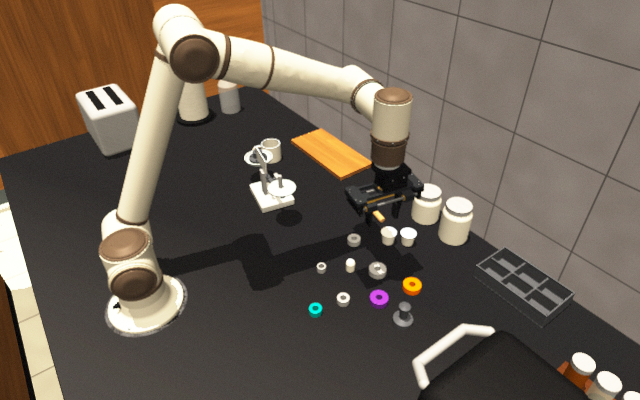

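View pics/top2.png

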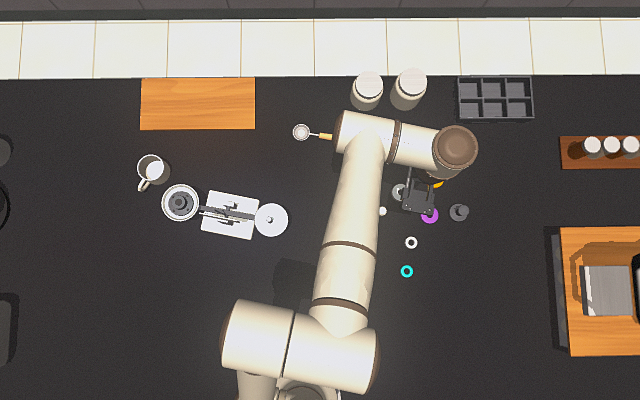

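The side view now shows the rings clearly: 300 at (377,270), 180 at (354,240), 120 at (343,299), 60 at (322,268), and the pan at (281,188). I'll crop in.

```bash
python3 - <<'E'
import cv2
im=cv2.imread("pics/side2.png")
cv2.imwrite("pics/s2_b.png",cv2.resize(im[135:215,240:310],None,fx=8,fy=7,interpolation=cv2.INTER_CUBIC))
cv2.imwrite("pics/s2_w.png",cv2.resize(im[225:315,305:425],None,fx=6,fy=6,interpolation=cv2.INTER_CUBIC))
im=cv2.imread("pics/top2.png")
cv2.imwrite("pics/t2_p.png",cv2.resize(im[198:242,250:294],None,fx=13,fy=13,interpolation=cv2.INTER_CUBIC))
E
```

```text
(no output)
```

View pics/s2_b.png

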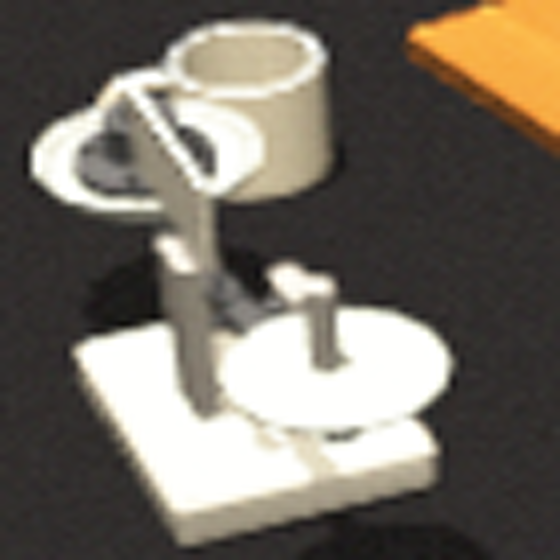

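View pics/s2_w.png

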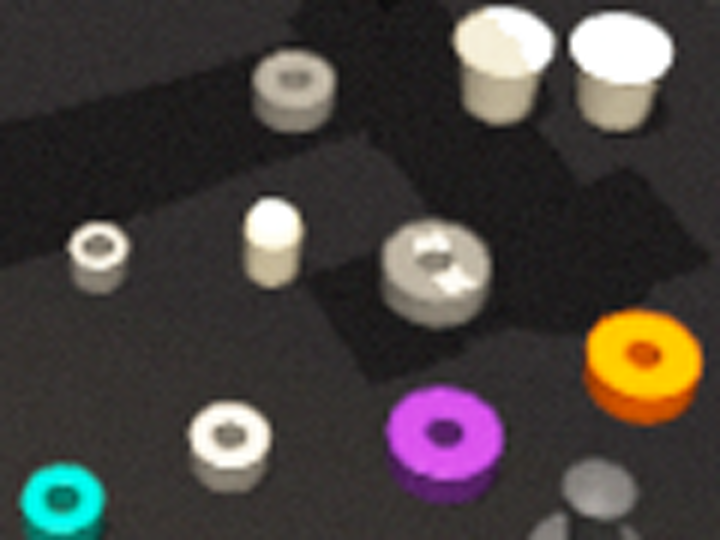

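View pics/t2_p.png

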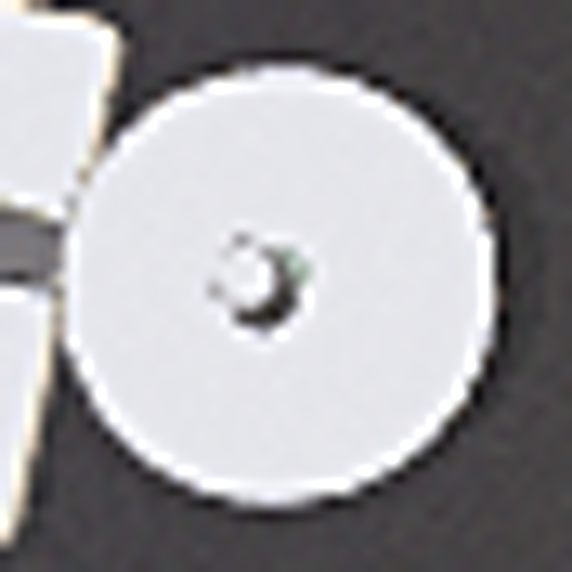

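```bash
python3 - <<'E'
from h import *
im=cv2.imread("pics/side2.png")
cv2.imwrite("pics/s2_st.png",cv2.resize(im[166:202,262:302],None,fx=16,fy=16,interpolation=cv2.INTER_CUBIC))
print("pan",tri((271.0,219.35),(281.6,187.4)))
print("300",tri((400.3,191.95),(305+436/6-.5,225+261/6-.5)))
print("180",tri((352.1,183.6),(305+294/6-.5,225+79/6-.5)))
print("120",tri((410.8,242.1),(305+230/6-.5,225+435/6-.5)))
print("60",tri((365.6,235.5),(305+99/6-.5,225+245/6-.5)))
p=onz("top",(268.35,218.5),.176);print("tip",p,proj("side",[p,p-[0,0,.045]]),proj("top",[p-[0,0,.045]]))
q=onz("top",(271.0,219.35),.131);print("pan",q,"off",p[:2]-q[:2])
q=onz("side",(281.6,187.4),.131);print("pan side",q)
E
```

```text
pan (array([0.4972, 0.0749, 0.1307]), np.float64(0.00016049837131327152))
300 (array([ 0.584 , -0.2934,  0.0201]), np.float64(0.0008470073719782047))
180 (array([ 0.61  , -0.1537,  0.0205]), np.float64(0.0005805961180140153))
120 (array([ 0.4383, -0.318 ,  0.0202]), np.float64(0.0007491152869668513))
60 (array([ 0.4588, -0.1887,  0.0212]), np.float64(0.0009088753599101891))
tip [0.4948 0.0787 0.176 ] [[279.3435 175.5074]
 [280.3109 187.0168]] [[269.5719 220.2107]]
pan [0.4971 0.0749 0.131 ] off [-0.0022  0.0038]
pan side [0.497  0.0745 0.131 ]
```

View pics/s2_st.png

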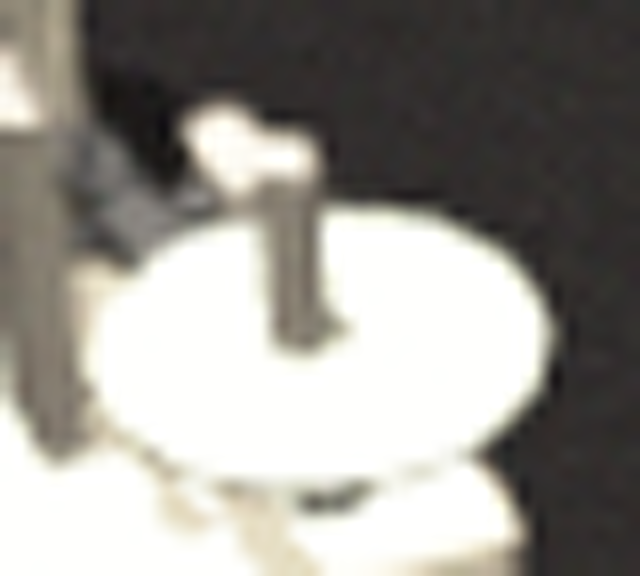

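Two-view results:
- Ring tops are at 0.020–0.021.
- The pan is at (0.4971, 0.0749, 0.131).
- The stud is near (0.495, 0.0785). Top and side agree to about 0.5 mm.

I'll grasp the 300 now.

drive_tool(
  deltas=[
    {"dx": -0.0004,"dy": 0.001,"dz": 0.05,"wx": 0,"wy": 0,"wz": 0},
    {"dx": -0.0004,"dy": 0.001,"dz": 0.1,"wx": 0,"wy": 0,"wz": 0},
    {"dx": -0.0004,"dy": 0.001,"dz": 0.15,"wx": 0,"wy": 0,"wz": 0},
    {"dx": -0.0004,"dy": 0.001,"dz": 0.18,"wx": 0,"wy": 0,"wz": 0},
    {"dx": -0.0004,"dy": 0.001,"dz": 0.197,"wx": 0,"wy": 0,"wz": 0},
    {"dx": -0.0004,"dy": 0.001,"dz": 0.197,"wx": 0,"wy": 0,"wz": 0},
    {"dx": -0.0004,"dy": 0.001,"dz": 0.197,"wx": 0,"wy": 0,"wz": 0},
  ],
)

```text
time_s: 2.1
tcp_pos: [0.5833, -0.2941, 0.0064]
ee_rot: [[-0.22, -0.975, 0.001], [-0.975, 0.22, -0.0], [0.0, -0.001, -1.0]]
wrist_force: [0.7, -0.4, 0.4]
gripper_width: 0.797
```

drive_tool(
  deltas=[
    {"dx": 0,"dy": 0,"dz": 0,"wx": 0,"wy": 0,"wz": 0},
    {"dx": 0,"dy": 0,"dz": 0,"wx": 0,"wy": 0,"wz": 0},
    {"dx": 0,"dy": 0,"dz": 0,"wx": 0,"wy": 0,"wz": 0},
    {"dx": 0,"dy": 0,"dz": 0,"wx": 0,"wy": 0,"wz": 0},
    {"dx": 0,"dy": 0,"dz": 0,"wx": 0,"wy": 0,"wz": 0},
  ],
  gripper=0.3,
)

```text
time_s: 2.6
tcp_pos: [0.5844, -0.2932, 0.0067]
ee_rot: [[-0.218, -0.976, 0.002], [-0.976, 0.218, -0.001], [0.0, -0.002, -1.0]]
wrist_force: [-0.5, -0.3, 4.4]
gripper_width: 0.587
```

drive_tool(
  deltas=[
    {"dx": 0,"dy": 0,"dz": -0.04,"wx": 0,"wy": 0,"wz": 0},
    {"dx": 0,"dy": 0,"dz": -0.09,"wx": 0,"wy": 0,"wz": 0},
    {"dx": 0,"dy": 0,"dz": -0.14,"wx": 0,"wy": 0,"wz": 0},
    {"dx": -0.03,"dy": 0.015,"dz": -0.18,"wx": 0,"wy": 0,"wz": 0},
    {"dx": -0.07,"dy": 0.035,"dz": -0.2,"wx": 0,"wy": 0,"wz": 0},
    {"dx": -0.11,"dy": 0.055,"dz": -0.2,"wx": 0,"wy": 0,"wz": 0},
    {"dx": -0.15,"dy": 0.074,"dz": -0.2,"wx": 0,"wy": 0,"wz": 0},
    {"dx": -0.19,"dy": 0.093,"dz": -0.2,"wx": 0,"wy": 0,"wz": 0},
    {"dx": -0.23,"dy": 0.113,"dz": -0.2,"wx": 0,"wy": 0,"wz": 0},
    {"dx": -0.27,"dy": 0.133,"dz": -0.2,"wx": 0,"wy": 0,"wz": 0},
    {"dx": -0.305,"dy": 0.15,"dz": -0.2,"wx": 0,"wy": 0,"wz": 0},
    {"dx": -0.33,"dy": 0.162,"dz": -0.2,"wx": 0,"wy": 0,"wz": 0},
    {"dx": -0.3434,"dy": 0.1683,"dz": -0.2,"wx": 0,"wy": 0,"wz": 0},
    {"dx": -0.3434,"dy": 0.1683,"dz": -0.2,"wx": 0,"wy": 0,"wz": 0},
    {"dx": -0.3434,"dy": 0.1683,"dz": -0.2,"wx": 0,"wy": 0,"wz": 0},
  ],
)

```text
time_s: 4.1
tcp_pos: [0.4937, 0.0789, 0.2047]
ee_rot: [[-0.219, -0.976, -0.002], [-0.976, 0.219, -0.001], [0.001, 0.002, -1.0]]
wrist_force: [-0.6, -0.2, -3.4]
gripper_width: 0.588
```

```bash
python3 - <<'E'
from h import *
for n in("side","top"):
    im=cams.capture(n); cv2.imwrite(f"pics/{n}3.png",im[:,:,::-1])
    if n=="side": cv2.imwrite("pics/s3c.png",cv2.resize(im[130:215,230:330,::-1],None,fx=8,fy=7,interpolation=cv2.INTER_CUBIC))
    else: cv2.imwrite("pics/t3c.png",cv2.resize(im[170:260,210:310,::-1],None,fx=6,fy=6,interpolation=cv2.INTER_CUBIC))
delta([.495,.0785,.2])
t=r.sense()["tcp_pos"]
print(proj("side",[[.495,.0785,.2],[.495,.0785,.22]]),proj("top",[[.495,.0785,.22]]))
E
```

```text
t 4.2 tcp [0.4942 0.0782 0.205 ] F [-0.2751 -0.6757 -2.1552] M [0.0122 0.0719 0.0463] g 0.589547212317048
delta mm [-0.4406 -0.778   4.9968] rot [ 0.0734 -0.0418 -0.0597]
[[278.8946 169.1952]
 [278.4439 163.8224]] [[267.1548 216.6381]]
```

View pics/s3c.png

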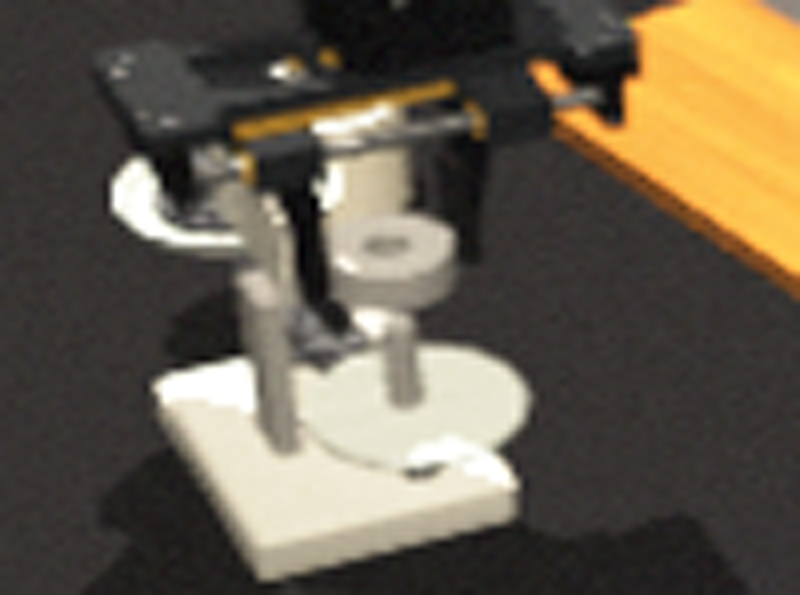

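View pics/t3c.png

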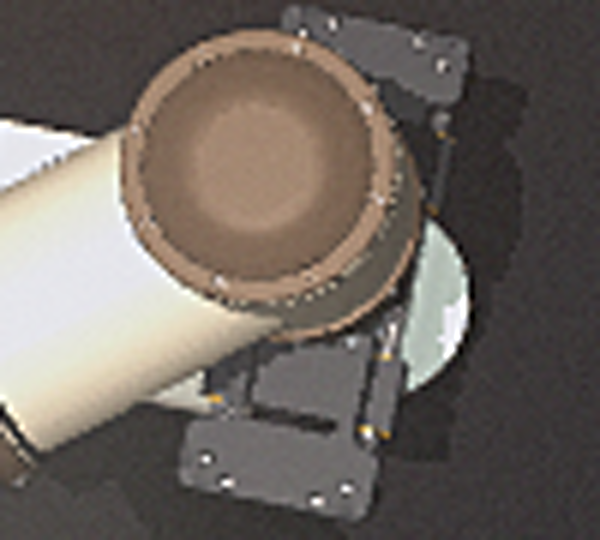

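drive_tool(
  deltas=[
    {"dx": 0,"dy": 0,"dz": 0.01,"wx": 0,"wy": 0,"wz": 0},
    {"dx": 0,"dy": 0,"dz": 0.018,"wx": 0,"wy": 0,"wz": 0},
    {"dx": 0,"dy": 0,"dz": 0.021,"wx": 0,"wy": 0,"wz": 0},
    {"dx": 0,"dy": 0,"dz": 0.0235,"wx": 0,"wy": 0,"wz": 0},
    {"dx": 0,"dy": 0,"dz": 0.026,"wx": 0,"wy": 0,"wz": 0},
    {"dx": 0,"dy": 0,"dz": 0.0285,"wx": 0,"wy": 0,"wz": 0},
    {"dx": 0,"dy": 0,"dz": 0.03,"wx": 0,"wy": 0,"wz": 0},
    {"dx": 0,"dy": 0,"dz": 0.03,"wx": 0,"wy": 0,"wz": 0},
  ],
)

```text
time_s: 5.0
tcp_pos: [0.4944, 0.079, 0.1754]
ee_rot: [[-0.219, -0.976, -0.0], [-0.976, 0.219, -0.0], [0.0, 0.0, -1.0]]
wrist_force: [0.2, -1.1, -2.4]
gripper_width: 0.588
```

```bash
cat >> h.py <<'E'
def look(tag):
    im=cams.capture("side"); cv2.imwrite(f"pics/s{tag}.png",cv2.resize(im[125:215,230:330,::-1],None,fx=8,fy=6.6,interpolation=cv2.INTER_CUBIC))
E
python3 - <<'E'
from h import *
look("4");delta([.495,.0785,.2])
E
```

```text
t 5.05 tcp [0.4945 0.079  0.1756] F [-0.1095  0.4513 -1.7447] M [-0.0146  0.1065 -0.0123] g 0.5879876642965819
delta mm [  0.3829  -0.5788 -24.429 ] rot [-0.0016 -0.0006  0.0023]
```

View pics/s4.png

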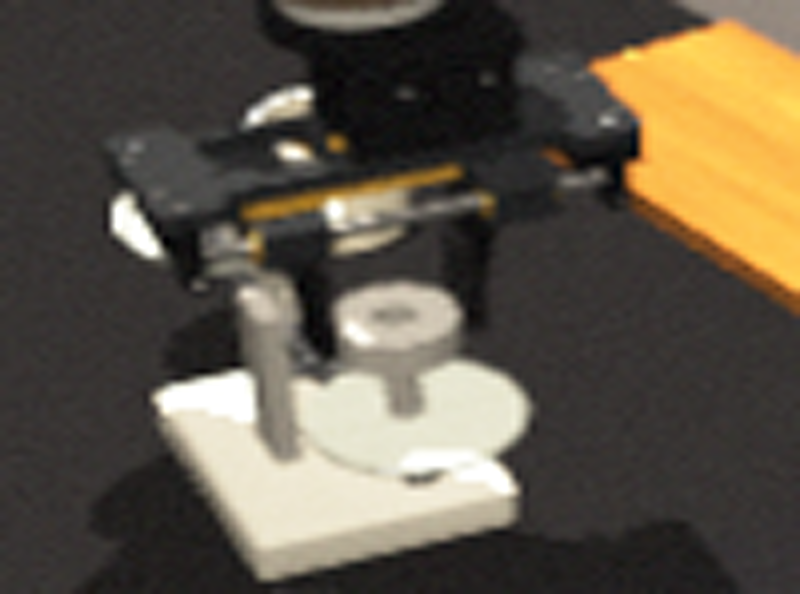

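The ring bottom is about 6 mm below the tip height, the pan hasn't moved and there's no added load, so it has threaded. Lowering on.

drive_tool(
  deltas=[
    {"dx": 0,"dy": 0,"dz": 0.003,"wx": 0,"wy": 0,"wz": 0},
    {"dx": 0,"dy": 0,"dz": 0.006,"wx": 0,"wy": 0,"wz": 0},
    {"dx": 0,"dy": 0,"dz": 0.009,"wx": 0,"wy": 0,"wz": 0},
    {"dx": 0,"dy": 0,"dz": 0.012,"wx": 0,"wy": 0,"wz": 0},
    {"dx": 0,"dy": 0,"dz": 0.015,"wx": 0,"wy": 0,"wz": 0},
    {"dx": 0,"dy": 0,"dz": 0.015,"wx": 0,"wy": 0,"wz": 0},
  ],
)

```text
time_s: 5.65
tcp_pos: [0.4942, 0.0788, 0.16]
ee_rot: [[-0.219, -0.976, -0.001], [-0.976, 0.219, -0.0], [0.001, 0.001, -1.0]]
wrist_force: [0.5, -0.7, -3.1]
gripper_width: 0.585
```

```bash
python3 - <<'E'
from h import *
look("5");delta([.495,.0785,.2])
E
```

```text
t 5.7 tcp [0.4944 0.0789 0.1603] F [-0.509  -0.5457 -2.7867] M [0.0581 0.0712 0.0013] g 0.5848803158924709
delta mm [  0.2651  -0.6598 -39.7269] rot [ 0.0265 -0.0257 -0.0028]
```

View pics/s5.png

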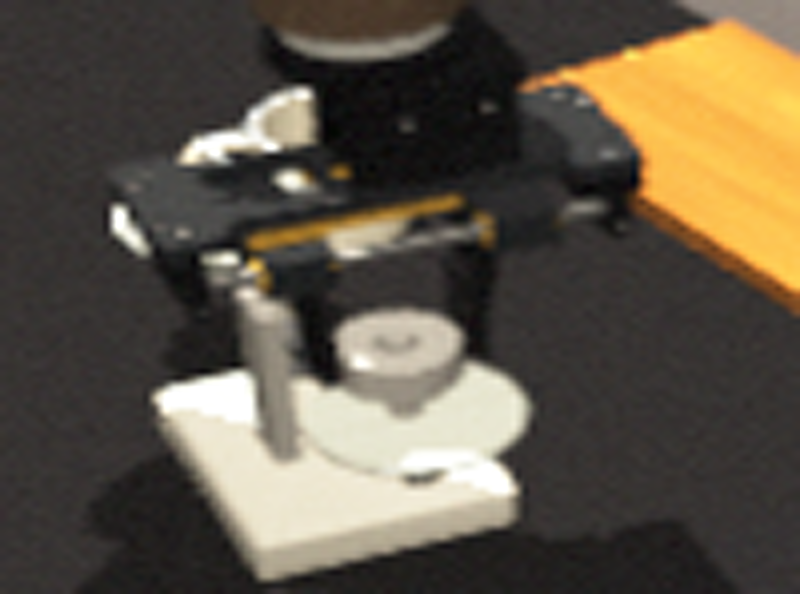

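drive_tool(
  deltas=[
    {"dx": 0,"dy": 0,"dz": 0.004,"wx": 0,"wy": 0,"wz": 0},
    {"dx": 0,"dy": 0,"dz": 0.008,"wx": 0,"wy": 0,"wz": 0},
    {"dx": 0,"dy": 0,"dz": 0.012,"wx": 0,"wy": 0,"wz": 0},
    {"dx": 0,"dy": 0,"dz": 0.016,"wx": 0,"wy": 0,"wz": 0},
    {"dx": 0,"dy": 0,"dz": 0.019,"wx": 0,"wy": 0,"wz": 0},
    {"dx": 0,"dy": 0,"dz": 0.021,"wx": 0,"wy": 0,"wz": 0},
    {"dx": 0,"dy": 0,"dz": 0.023,"wx": 0,"wy": 0,"wz": 0},
    {"dx": 0,"dy": 0,"dz": 0.025,"wx": 0,"wy": 0,"wz": 0},
    {"dx": 0,"dy": 0,"dz": 0.025,"wx": 0,"wy": 0,"wz": 0},
  ],
)

```text
time_s: 6.6
tcp_pos: [0.4946, 0.0789, 0.1356]
ee_rot: [[-0.219, -0.976, 0.0], [-0.976, 0.219, -0.0], [0.0, -0.0, -1.0]]
wrist_force: [-1.1, -0.7, -0.2]
gripper_width: 0.588
```

```bash
python3 - <<'E'
from h import *
look("6");delta([.495,.0785,.2])
E
```

```text
t 6.65 tcp [0.4946 0.0789 0.1358] F [-0.9925 -0.3463 -0.9364] M [-0.1654  0.2428 -0.0007] g 0.5899036897725232
delta mm [  0.3147  -0.4882 -64.2442] rot [-0.0136 -0.0044  0.0013]
```

View pics/s6.png

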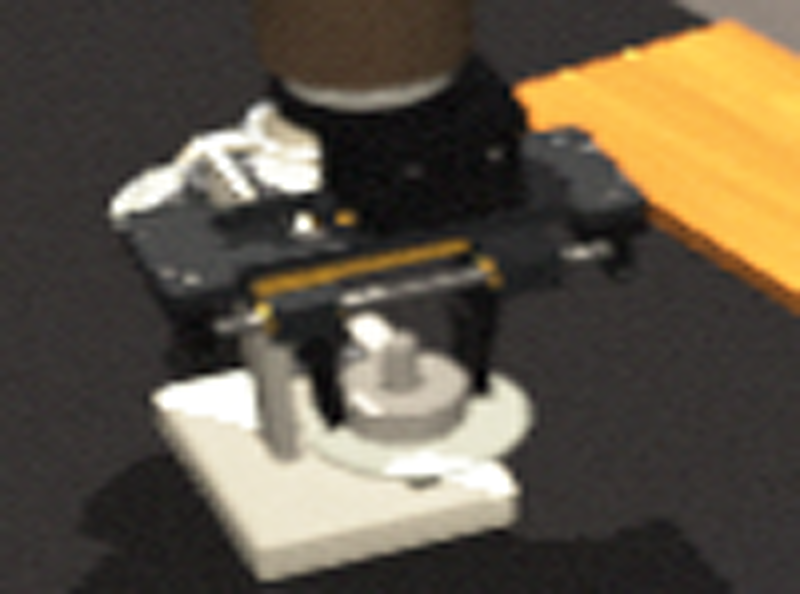

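The ring is on the pan and most of its weight has been taken up. I'll lower it slightly more, release and rise.

drive_tool(
  deltas=[
    {"dx": 0,"dy": 0,"dz": 0.001,"wx": 0,"wy": 0,"wz": 0},
    {"dx": 0,"dy": 0,"dz": 0.001,"wx": 0,"wy": 0,"wz": 0},
  ],
)

```text
time_s: 6.85
tcp_pos: [0.4947, 0.0789, 0.1347]
ee_rot: [[-0.219, -0.976, 0.001], [-0.976, 0.219, 0.0], [-0.0, -0.001, -1.0]]
wrist_force: [-0.2, -0.7, -1.4]
gripper_width: 0.585
```

drive_tool(
  deltas=[
    {"dx": 0,"dy": 0,"dz": 0,"wx": 0,"wy": 0,"wz": 0},
    {"dx": 0,"dy": 0,"dz": 0,"wx": 0,"wy": 0,"wz": 0},
    {"dx": 0,"dy": 0,"dz": 0,"wx": 0,"wy": 0,"wz": 0},
    {"dx": 0,"dy": 0,"dz": -0.01,"wx": 0,"wy": 0,"wz": 0},
    {"dx": 0,"dy": 0,"dz": -0.03,"wx": 0,"wy": 0,"wz": 0},
    {"dx": 0,"dy": 0,"dz": -0.06,"wx": 0,"wy": 0,"wz": 0},
    {"dx": 0,"dy": 0,"dz": -0.1,"wx": 0,"wy": 0,"wz": 0},
    {"dx": 0.05,"dy": 0,"dz": -0.1,"wx": 0,"wy": 0,"wz": 0},
    {"dx": 0.1,"dy": 0,"dz": -0.1,"wx": 0,"wy": 0,"wz": 0},
    {"dx": 0.15,"dy": 0,"dz": -0.1,"wx": 0,"wy": 0,"wz": 0},
    {"dx": 0.2,"dy": 0,"dz": -0.1,"wx": 0,"wy": 0,"wz": 0},
    {"dx": 0.2,"dy": 0,"dz": -0.1,"wx": 0,"wy": 0,"wz": 0},
  ],
  gripper=0.75,
)

```text
time_s: 8.05
tcp_pos: [0.4491, -0.1204, 0.2356]
ee_rot: [[-0.226, -0.974, 0.001], [-0.974, 0.226, -0.001], [0.0, -0.001, -1.0]]
wrist_force: [0.1, 1.2, -0.1]
gripper_width: 0.753
```

```bash
python3 - <<'E'
from h import *
look("7")
im=cams.capture("top"); cv2.imwrite("pics/t7.png",cv2.resize(im[170:250,150:300,::-1],None,fx=5,fy=5,interpolation=cv2.INTER_CUBIC));delta([.495,.0785,.2])
E
```

```text
t 8.15 tcp [ 0.4506 -0.1172  0.2354] F [ 0.083  -0.1252 -0.6772] M [0.0607 0.0507 0.045 ] g 0.7483513793429278
delta mm [-200.698     0.1794   35.4876] rot [-0.0856  0.0247 -0.1632]
```

View pics/s7.png

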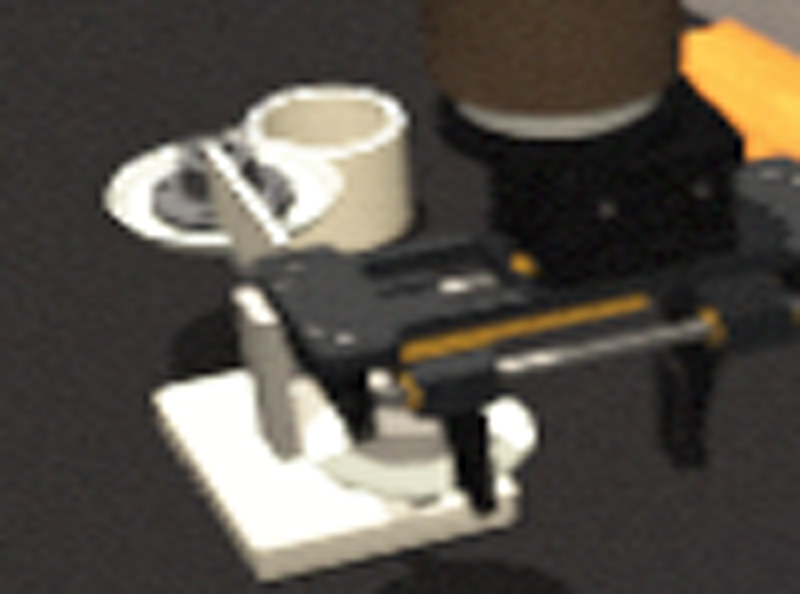

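View pics/t7.png

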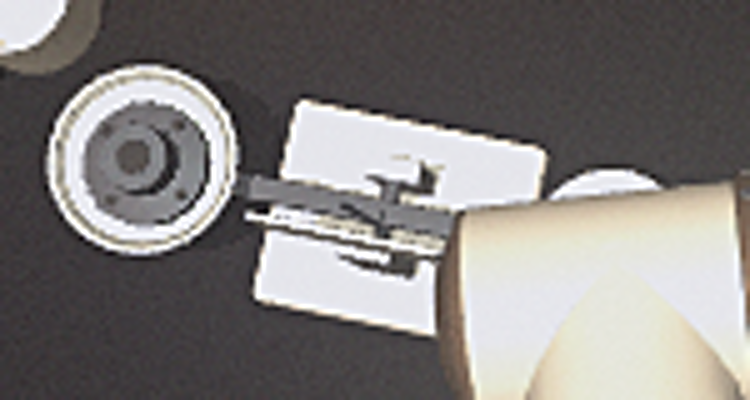

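drive_tool(
  deltas=[
    {"dx": 0.037,"dy": -0.033,"dz": 0,"wx": 0,"wy": 0,"wz": 0},
    {"dx": 0.074,"dy": -0.067,"dz": 0,"wx": 0,"wy": 0,"wz": 0},
    {"dx": 0.11,"dy": -0.1,"dz": 0,"wx": 0,"wy": 0,"wz": 0},
    {"dx": 0.1475,"dy": -0.1344,"dz": 0,"wx": 0,"wy": 0,"wz": 0},
    {"dx": 0.1475,"dy": -0.1344,"dz": 0,"wx": 0,"wy": 0,"wz": 0},
  ],
)

```text
time_s: 8.65
tcp_pos: [0.5525, -0.292, 0.2324]
ee_rot: [[-0.221, -0.975, -0.001], [-0.975, 0.221, -0.001], [0.001, 0.001, -1.0]]
wrist_force: [-0.1, 1.0, -1.0]
gripper_width: 0.753
```

```bash
python3 - <<'E'
from h import *
look("8")
im=cams.capture("top"); cv2.imwrite("pics/top8.png",im[:,:,::-1]);cv2.imwrite("pics/t8.png",cv2.resize(im[170:250,150:300,::-1],None,fx=5,fy=5,interpolation=cv2.INTER_CUBIC));delta([.495,.0785,.2])
E
```

```text
t 8.75 tcp [ 0.5504 -0.2889  0.2334] F [-0.8622 -1.0548 -0.287 ] M [ 0.0627  0.0831 -0.0053] g 0.7499862980314179
delta mm [-346.4012  134.3714   33.7419] rot [0.106  0.0178 0.0121]
```

View pics/s8.png

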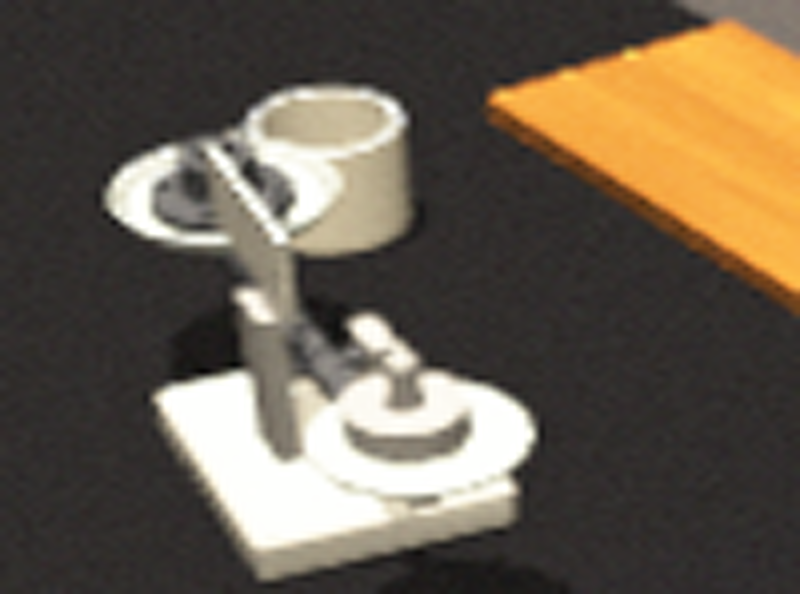

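View pics/t8.png

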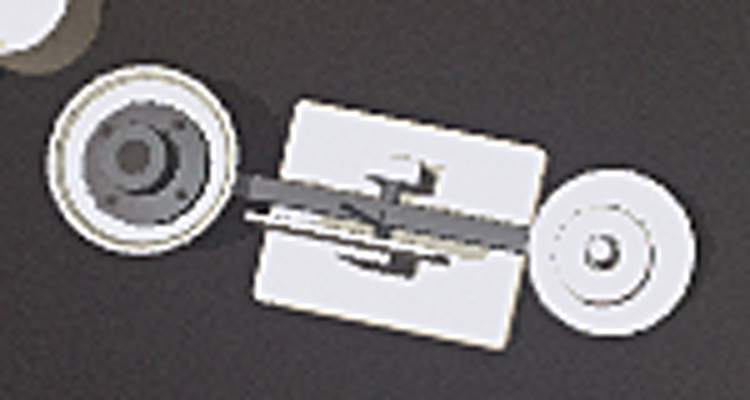

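```bash
python3 - <<'E'
from h import *
im=cams.capture("side"); cv2.imwrite("pics/side9.png",im[:,:,::-1])
from scipy.optimize import least_squares
O=np.array([.4971,.0749])+BY*.13*np.cos(.16)
phi=np.linspace(0,2*np.pi,721)
def pan(th,dx=0,dy=0):
    c=O-BY*.13*np.cos(th); return np.c_[c[0]+dx+.045*np.cos(phi),c[1]+dy+.045*np.sin(phi),np.full(721,.110-.13*np.sin(th))]
for cam,f,ths in(("side","pics/side2.png",None),("side","pics/side9.png",None),("top","pics/top2.png",None),("top","pics/top8.png",None)):
    g=cv2.cvtColor(cv2.imread(f),cv2.COLOR_BGR2GRAY).astype(np.float32)
    best=[]
    for th in np.arange(-.2,.05,.005):
        b=(-1,)
        for dx in np.arange(-.003,.0031,.001):
          for dy in np.arange(-.003,.0031,.001):
            uv=proj(cam,pan(th,dx,dy)).astype(np.float32)
            n=uv-uv.mean(0); n/=np.linalg.norm(n,axis=1)[:,None]
            i=cv2.remap(g,*(uv-n*1.2).astype(np.float32).T.copy().reshape(2,-1,1),cv2.INTER_LINEAR)
            o=cv2.remap(g,*(uv+n*1.2).astype(np.float32).T.copy().reshape(2,-1,1),cv2.INTER_LINEAR)
            s=np.mean(np.clip(i-o,0,150))
            if s>b[0]: b=(s,th,dx,dy)
        best.append(b)
    best.sort(reverse=True); print(f,*[tuple(np.round(x,4)) for x in best[:5]])
E
```

```text
pics/side2.png (np.float64(99.1611), np.float64(-0.19), np.float64(-0.002), np.float64(-0.002)) (np.float64(99.1044), np.float64(-0.195), np.float64(-0.002), np.float64(-0.003)) (np.float64(98.9112), np.float64(-0.185), np.float64(-0.001), np.float64(-0.001)) (np.float64(98.7178), np.float64(-0.175), np.float64(-0.001), np.float64(0.0)) (np.float64(98.7112), np.float64(-0.18), np.float64(-0.001), np.float64(0.0))Traceback (most recent call last):
  File "<stdin>", line 15, in <module>
  File "h.py", line 6, in proj
    K,d,E=model(n); P=np.atleast_2d(np.array(P,float))
          ~~~~~^^^
  File "h.py", line 4, in model
    m=cams.camera_model(n); return np.array(m["intrinsics"]),np.array(m["distortion"]),np.array(m["extrinsics"])
ValueError: time passes only in moves, steps and waits
```

```bash
sed -i 's/^def model(n):/import functools\n@functools.lru_cache(None)\ndef model(n):/' h.py
cat > tilt.py <<'E'
from h import *
O=np.array([.4971,.0749])+BY*.13*np.cos(.16)
phi=np.linspace(0,2*np.pi,361)
def pan(th,dx=0,dy=0):
    c=O-BY*.13*np.cos(th); return np.c_[c[0]+dx+.045*np.cos(phi),c[1]+dy+.045*np.sin(phi),np.full(361,.110-.13*np.sin(th))]
def sc(cam,g,th,dx,dy):
    uv=proj(cam,pan(th,dx,dy)); n=uv-uv.mean(0); n/=np.linalg.norm(n,axis=1)[:,None]
    f=lambda q:cv2.remap(g,q[:,0].astype(np.float32).reshape(-1,1),q[:,1].astype(np.float32).reshape(-1,1),cv2.INTER_LINEAR)
    return np.mean(np.clip(f(uv-n*1.2)-f(uv+n*1.2),0,150))
def tilt(fs,ft,r=np.arange(-.004,.0041,.001)):
    gs,gt=[cv2.cvtColor(cv2.imread(f),cv2.COLOR_BGR2GRAY).astype(np.float32) for f in(fs,ft)]
    L=[]
    for th in np.arange(-.2,.06,.01):
        S=np.array([[sc("side",gs,th,a,b) for b in r] for a in r]); T=np.array([[sc("top",gt,th,a,b) for b in r] for a in r])
        k=np.unravel_index((S+T).argmax(),S.shape); L.append(((S+T)[k],th,r[k[0]],r[k[1]]))
    L.sort(reverse=True)
    for x in L[:4]: print(fs,np.round(x,4))
if __name__=="__main__":
    tilt("pics/side2.png","pics/top2.png"); tilt("pics/side9.png","pics/top8.png")
E
python3 tilt.py
```

```text
pics/side2.png [233.0283  -0.19    -0.001   -0.002 ]
pics/side2.png [232.4118  -0.18    -0.001   -0.001 ]
pics/side2.png [229.9052  -0.17    -0.001    0.    ]
pics/side2.png [229.4982  -0.2     -0.001   -0.002 ]
pics/side9.png [223.9105  -0.1     -0.001   -0.002 ]
pics/side9.png [223.845  -0.09   -0.001  -0.001]
pics/side9.png [222.6512  -0.11    -0.001   -0.002 ]
pics/side9.png [220.9297  -0.08    -0.001    0.    ]
```

The pan dropped about 11–12 mm, so the tilt is about -0.075 and the hub weighs about 405 g. That calls for the 120 g ring. I'll cross-check with the needle.

```bash
python3 - <<'E'
from h import *
im=cv2.imread("pics/side9.png")
cv2.imwrite("pics/s9n.png",cv2.resize(im[138:175,240:275],None,fx=16,fy=16,interpolation=cv2.INTER_CUBIC))
im=cv2.imread("pics/top8.png")
cv2.imwrite("pics/t9n.png",cv2.resize(im[190:230,195:260],None,fx=12,fy=12,interpolation=cv2.INTER_CUBIC))
C=np.array([.4971,.0749])+BY*.13*np.cos(.16);print("O",C)
X=np.array([BY[1],-BY[0]])
for th in(-.16,-.075,0):
  for rad in(.06,.1):
    p=np.r_[C-BY*rad*np.sin(th)*1+X*0,.075+rad*np.cos(th)]; print(th,rad,proj("top",[p]),proj("side",[p]))
E
```

```text
O [0.5252 0.2001]
-0.16 0.06 [[220.0855 208.4698]] [[268.007  164.4454]]
-0.16 0.1 [[215.093  206.1057]] [[266.4314 153.7191]]
-0.075 0.06 [[221.9112 208.8367]] [[268.4559 165.0587]]
-0.075 0.1 [[218.225  206.7339]] [[267.1835 154.7083]]
0 0.06 [[223.556  209.1791]] [[268.8653 165.6946]]
0 0.1 [[221.0497 207.3216]] [[267.8722 155.7466]]
```

View pics/s9n.png

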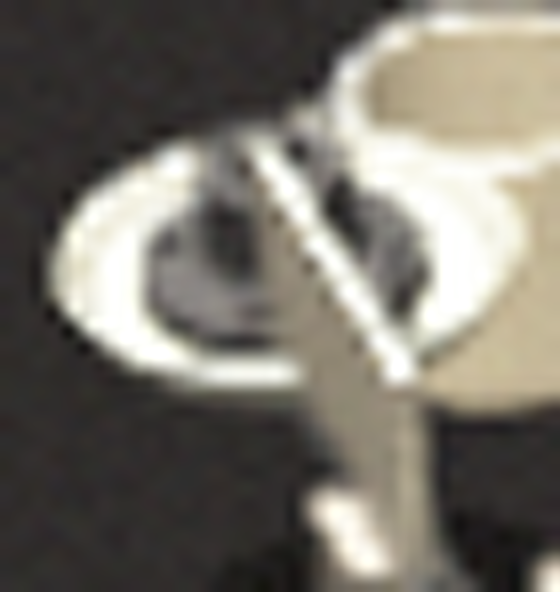

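View pics/t9n.png

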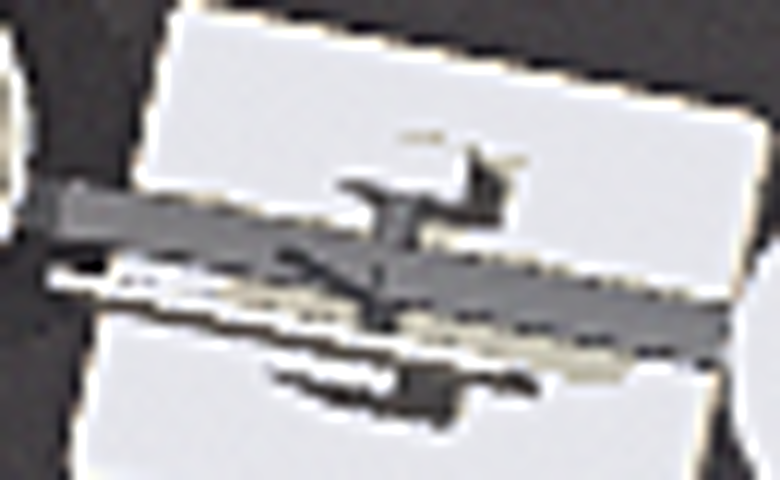

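The needle tip in the top view, about (218.3,210.7), also gives about -0.075. I'll fetch the 120, the plain grey ring at (411,242); the turquoise one at (407,271) stays.

drive_tool(
  deltas=[
    {"dx": 0.018,"dy": 0.035,"dz": 0.02,"wx": 0,"wy": 0,"wz": 0},
    {"dx": 0.036,"dy": 0.07,"dz": 0.04,"wx": 0,"wy": 0,"wz": 0},
    {"dx": 0.0518,"dy": 0.1029,"dz": 0.07,"wx": 0,"wy": 0,"wz": 0},
    {"dx": 0.0518,"dy": 0.1029,"dz": 0.12,"wx": 0,"wy": 0,"wz": 0},
    {"dx": 0.0518,"dy": 0.1029,"dz": 0.16,"wx": 0,"wy": 0,"wz": 0},
    {"dx": 0.0518,"dy": 0.1029,"dz": 0.19,"wx": 0,"wy": 0,"wz": 0},
    {"dx": 0.0518,"dy": 0.1029,"dz": 0.19,"wx": 0,"wy": 0,"wz": 0},
  ],
  gripper=0.65,
)

```text
time_s: 9.5
tcp_pos: [0.435, -0.3147, 0.0418]
ee_rot: [[-0.217, -0.976, -0.007], [-0.976, 0.217, 0.003], [-0.002, 0.008, -1.0]]
wrist_force: [-0.2, 0.8, 1.2]
gripper_width: 0.653
```

```bash
python3 - <<'E'
from h import *
im=cams.capture("side"); cv2.imwrite("pics/s10.png",cv2.resize(im[240:340,290:400,::-1],None,fx=6,fy=6,interpolation=cv2.INTER_CUBIC))
delta([.4383,-.318,.006])
E
```

```text
t 9.55 tcp [ 0.4371 -0.3159  0.0442] F [-0.4053 -0.2779  1.3692] M [-0.0292  0.0447  0.0392] g 0.6491010530137961
delta mm [ 1.8404 -1.7172 38.2259] rot [0.1743 0.0119 0.1405]
```

View pics/s10.png

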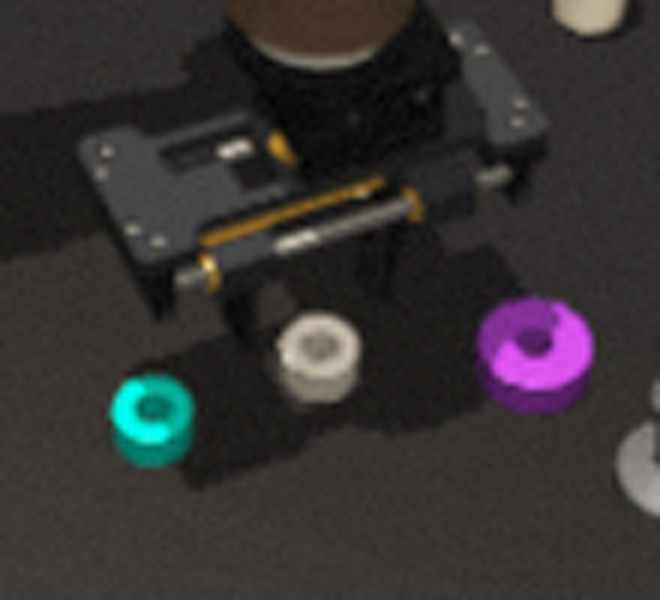

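Jaws straddle the grey ring, clear of the turquoise one. Descend and grip.

drive_tool(
  deltas=[
    {"dx": 0,"dy": 0,"dz": 0.015,"wx": 0,"wy": 0,"wz": 0},
    {"dx": 0,"dy": 0,"dz": 0.03,"wx": 0,"wy": 0,"wz": 0},
    {"dx": 0,"dy": 0,"dz": 0.038,"wx": 0,"wy": 0,"wz": 0},
    {"dx": 0,"dy": 0,"dz": 0.038,"wx": 0,"wy": 0,"wz": 0},
    {"dx": 0,"dy": 0,"dz": 0.038,"wx": 0,"wy": 0,"wz": 0},
  ],
)

```text
time_s: 10.05
tcp_pos: [0.4389, -0.3177, 0.008]
ee_rot: [[-0.218, -0.976, 0.002], [-0.976, 0.218, -0.001], [0.001, -0.003, -1.0]]
wrist_force: [-0.3, 0.4, 0.3]
gripper_width: 0.657
```

drive_tool(
  deltas=[
    {"dx": 0,"dy": 0,"dz": 0,"wx": 0,"wy": 0,"wz": 0},
    {"dx": 0,"dy": 0,"dz": 0,"wx": 0,"wy": 0,"wz": 0},
    {"dx": 0,"dy": 0,"dz": 0,"wx": 0,"wy": 0,"wz": 0},
    {"dx": 0,"dy": 0,"dz": 0,"wx": 0,"wy": 0,"wz": 0},
    {"dx": 0,"dy": 0,"dz": 0,"wx": 0,"wy": 0,"wz": 0},
  ],
  gripper=0.2,
)

```text
time_s: 10.55
tcp_pos: [0.4381, -0.3177, 0.007]
ee_rot: [[-0.219, -0.976, 0.001], [-0.976, 0.219, -0.0], [0.0, -0.001, -1.0]]
wrist_force: [0.2, 0.9, 3.3]
gripper_width: 0.408
```

```bash
python3 - <<'E'
from h import *
delta([.4383,-.318,.006])
# stud at tilt th
for th in(-.16,-.075,0.014):
    s=np.array([.495,.0785])+BY*.13*(np.cos(.16)-np.cos(th)); print(th,s,"plate z",.11-.13*np.sin(th))
E
```

```text
t 10.55 tcp [ 0.4381 -0.3177  0.007 ] F [0.187  0.9318 3.2779] M [ 0.1491  0.102  -0.0166] g 0.40842498749508505
delta mm [ 0.2317 -0.2271  0.9508] rot [-0.0449 -0.0121  0.0002]
-0.16 [0.495  0.0785] plate z 0.13071136685985196
-0.075 [0.4947 0.0772] plate z 0.11974086194545651
0.014 [0.4946 0.0769] plate z 0.1081800594527507
```

Gripped: 0.408 of the opening is 35.5 mm. With the pan lower, the stud is now at about (0.4947, 0.0772). I'll carry the ring over.

drive_tool(
  deltas=[
    {"dx": 0,"dy": 0,"dz": -0.04,"wx": 0,"wy": 0,"wz": 0},
    {"dx": 0,"dy": 0,"dz": -0.09,"wx": 0,"wy": 0,"wz": 0},
    {"dx": 0,"dy": 0,"dz": -0.14,"wx": 0,"wy": 0,"wz": 0},
    {"dx": -0.03,"dy": 0.0024,"dz": -0.18,"wx": 0,"wy": 0,"wz": 0},
    {"dx": -0.07,"dy": 0.0055,"dz": -0.199,"wx": 0,"wy": 0,"wz": 0},
    {"dx": -0.115,"dy": 0.009,"dz": -0.199,"wx": 0,"wy": 0,"wz": 0},
    {"dx": -0.16,"dy": 0.0127,"dz": -0.199,"wx": 0,"wy": 0,"wz": 0},
    {"dx": -0.205,"dy": 0.0162,"dz": -0.199,"wx": 0,"wy": 0,"wz": 0},
    {"dx": -0.25,"dy": 0.0198,"dz": -0.199,"wx": 0,"wy": 0,"wz": 0},
    {"dx": -0.295,"dy": 0.0233,"dz": -0.199,"wx": 0,"wy": 0,"wz": 0},
    {"dx": -0.335,"dy": 0.0265,"dz": -0.199,"wx": 0,"wy": 0,"wz": 0},
    {"dx": -0.37,"dy": 0.0293,"dz": -0.199,"wx": 0,"wy": 0,"wz": 0},
    {"dx": -0.39,"dy": 0.031,"dz": -0.199,"wx": 0,"wy": 0,"wz": 0},
    {"dx": -0.398,"dy": 0.0315,"dz": -0.199,"wx": 0,"wy": 0,"wz": 0},
    {"dx": -0.398,"dy": 0.0315,"dz": -0.199,"wx": 0,"wy": 0,"wz": 0},
    {"dx": -0.398,"dy": 0.0315,"dz": -0.199,"wx": 0,"wy": 0,"wz": 0},
  ],
)

```text
time_s: 12.15
tcp_pos: [0.4938, 0.077, 0.2052]
ee_rot: [[-0.22, -0.976, -0.001], [-0.976, 0.22, -0.0], [0.001, 0.001, -1.0]]
wrist_force: [0.8, -0.4, -0.8]
gripper_width: 0.41
```

```bash
python3 - <<'E'
from h import *
look("11");delta([.4947,.0772,.2])
print(proj("side",[[.4947,.0772,.219],[.4947,.0772,.165],[.4947,.0772,.14]]))
E
```

```text
t 12.2 tcp [0.4938 0.0767 0.2053] F [-0.1485  0.12   -1.2431] M [-0.0318  0.0669  0.0073] g 0.40853853064158535
delta mm [-0.6544 -0.7677  5.311 ] rot [ 0.0436 -0.0322 -0.0681]
[[278.6067 164.3152]
 [279.8025 178.6007]
 [280.3374 184.991 ]]
```

View pics/s11.png

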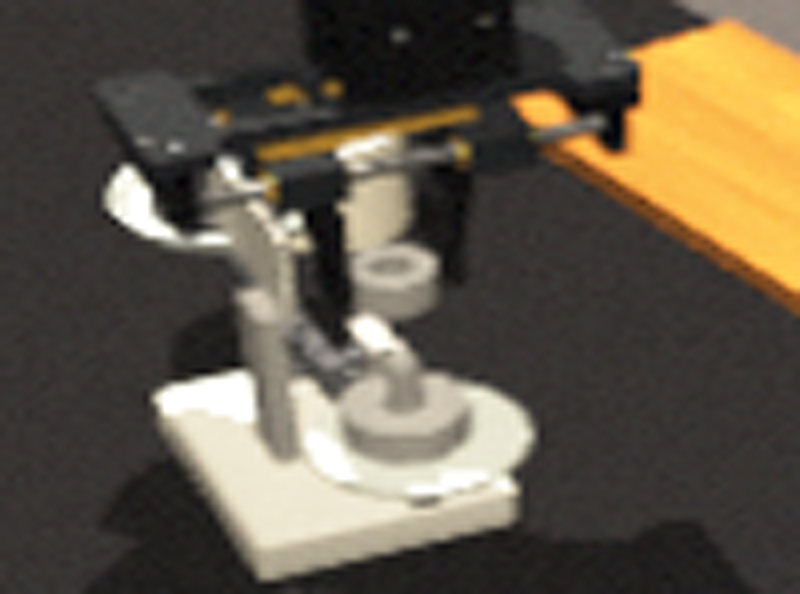

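drive_tool(
  deltas=[
    {"dx": 0,"dy": -0.0003,"dz": 0.012,"wx": 0,"wy": 0,"wz": 0},
    {"dx": 0,"dy": -0.0003,"dz": 0.024,"wx": 0,"wy": 0,"wz": 0},
    {"dx": 0,"dy": -0.0003,"dz": 0.03,"wx": 0,"wy": 0,"wz": 0},
    {"dx": 0,"dy": -0.0003,"dz": 0.033,"wx": 0,"wy": 0,"wz": 0},
    {"dx": 0,"dy": -0.0003,"dz": 0.036,"wx": 0,"wy": 0,"wz": 0},
    {"dx": 0,"dy": -0.0003,"dz": 0.039,"wx": 0,"wy": 0,"wz": 0},
    {"dx": 0,"dy": -0.0003,"dz": 0.042,"wx": 0,"wy": 0,"wz": 0},
    {"dx": 0,"dy": -0.0003,"dz": 0.044,"wx": 0,"wy": 0,"wz": 0},
    {"dx": 0,"dy": -0.0003,"dz": 0.044,"wx": 0,"wy": 0,"wz": 0},
  ],
)

```text
time_s: 13.1
tcp_pos: [0.4944, 0.0776, 0.1613]
ee_rot: [[-0.219, -0.976, -0.0], [-0.976, 0.219, -0.0], [0.0, 0.0, -1.0]]
wrist_force: [-0.5, 0.1, -1.5]
gripper_width: 0.403
```

```bash
python3 - <<'E'
from h import *
look("12");delta([.4947,.0772,.2])
E
```

```text
t 13.15 tcp [0.4945 0.0777 0.1615] F [-0.3829  0.0849 -0.8277] M [ 0.0128  0.0955 -0.0378] g 0.4036621488940142
delta mm [  0.4162  -0.2823 -38.465 ] rot [ 0.0007 -0.0015  0.0017]
```

View pics/s12.png

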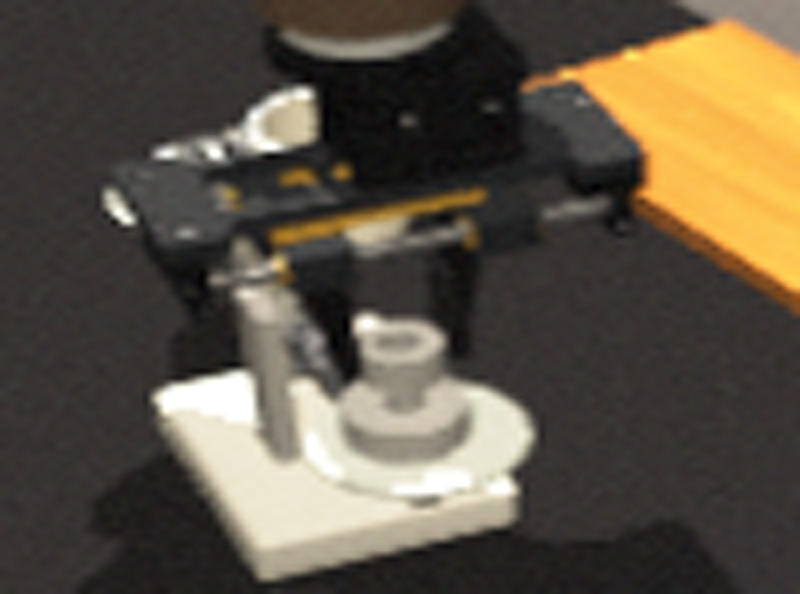

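Threaded: the pan is unmoved with the ring bottom about 10 mm below the tip. I'll lower to contact, then follow the pan down as it takes the weight.

drive_tool(
  deltas=[
    {"dx": 0,"dy": 0,"dz": 0.004,"wx": 0,"wy": 0,"wz": 0},
    {"dx": 0,"dy": 0,"dz": 0.008,"wx": 0,"wy": 0,"wz": 0},
    {"dx": 0,"dy": 0,"dz": 0.011,"wx": 0,"wy": 0,"wz": 0},
    {"dx": 0,"dy": 0,"dz": 0.013,"wx": 0,"wy": 0,"wz": 0},
    {"dx": 0,"dy": 0,"dz": 0.015,"wx": 0,"wy": 0,"wz": 0},
    {"dx": 0,"dy": 0,"dz": 0.017,"wx": 0,"wy": 0,"wz": 0},
    {"dx": 0.0001,"dy": 0,"dz": 0.019,"wx": 0,"wy": 0,"wz": 0},
    {"dx": 0.0002,"dy": 0,"dz": 0.021,"wx": 0,"wy": 0,"wz": 0},
    {"dx": 0.0002,"dy": 0,"dz": 0.023,"wx": 0,"wy": 0,"wz": 0},
    {"dx": 0.0002,"dy": 0,"dz": 0.023,"wx": 0,"wy": 0,"wz": 0},
    {"dx": 0.0002,"dy": 0,"dz": 0.023,"wx": 0,"wy": 0,"wz": 0},
    {"dx": 0.0002,"dy": 0,"dz": 0.023,"wx": 0,"wy": 0,"wz": 0},
  ],
)

```text
time_s: 14.35
tcp_pos: [0.4944, 0.0774, 0.1386]
ee_rot: [[-0.219, -0.976, -0.0], [-0.976, 0.219, -0.0], [0.0, 0.0, -1.0]]
wrist_force: [-0.2, 0.6, -0.6]
gripper_width: 0.409
```

```bash
python3 - <<'E'
from h import *
look("13");delta([.4947,.0772,.2])
E
```

```text
t 14.4 tcp [0.4945 0.0774 0.1386] F [-0.8418  0.8804 -0.9024] M [-0.0347  0.1514 -0.0277] g 0.4042846908931416
delta mm [  0.1563  -0.2801 -61.383 ] rot [ 0.0002 -0.0023 -0.0014]
```

View pics/s13.png

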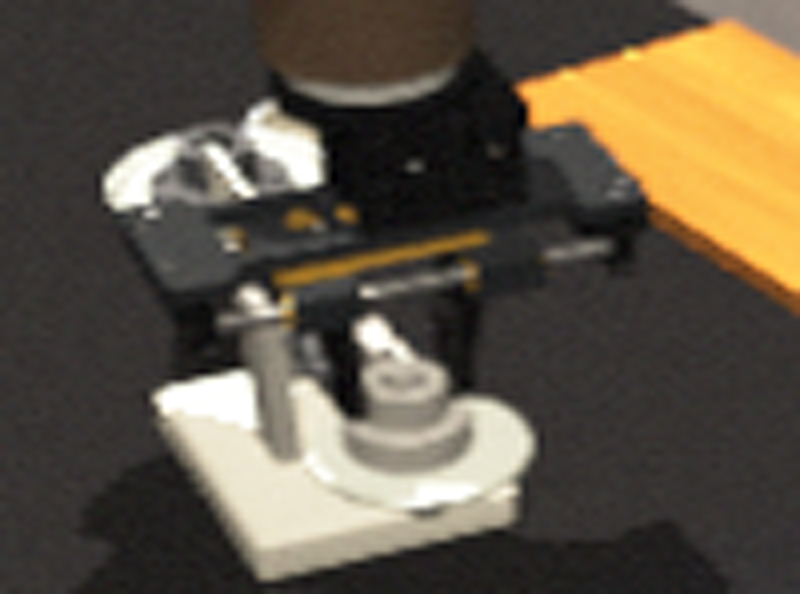

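The pan is following the ring down, seated flat. I'll go 2 mm more, release and withdraw.

drive_tool(
  deltas=[
    {"dx": 0,"dy": 0,"dz": 0.001,"wx": 0,"wy": 0,"wz": 0},
    {"dx": 0,"dy": 0,"dz": 0.002,"wx": 0,"wy": 0,"wz": 0},
    {"dx": 0,"dy": 0,"dz": 0.002,"wx": 0,"wy": 0,"wz": 0},
    {"dx": 0,"dy": 0,"dz": 0.002,"wx": 0,"wy": 0,"wz": 0},
  ],
)

```text
time_s: 14.8
tcp_pos: [0.4946, 0.0774, 0.1366]
ee_rot: [[-0.219, -0.976, 0.0], [-0.976, 0.219, -0.0], [-0.0, -0.0, -1.0]]
wrist_force: [-0.4, -0.1, -0.5]
gripper_width: 0.404
```

drive_tool(
  deltas=[
    {"dx": 0,"dy": 0,"dz": 0,"wx": 0,"wy": 0,"wz": 0},
    {"dx": 0,"dy": 0,"dz": 0,"wx": 0,"wy": 0,"wz": 0},
    {"dx": 0,"dy": 0,"dz": 0,"wx": 0,"wy": 0,"wz": 0},
    {"dx": 0,"dy": 0,"dz": -0.006,"wx": 0,"wy": 0,"wz": 0},
    {"dx": 0,"dy": 0,"dz": -0.02,"wx": 0,"wy": 0,"wz": 0},
    {"dx": 0,"dy": 0,"dz": -0.05,"wx": 0,"wy": 0,"wz": 0},
    {"dx": 0,"dy": 0,"dz": -0.1,"wx": 0,"wy": 0,"wz": 0},
    {"dx": 0.04,"dy": 0,"dz": -0.12,"wx": 0,"wy": 0,"wz": 0},
    {"dx": 0.09,"dy": 0,"dz": -0.12,"wx": 0,"wy": 0,"wz": 0},
    {"dx": 0.14,"dy": 0,"dz": -0.12,"wx": 0,"wy": 0,"wz": 0},
    {"dx": 0.18,"dy": -0.03,"dz": -0.12,"wx": 0,"wy": 0,"wz": 0},
    {"dx": 0.22,"dy": -0.06,"dz": -0.12,"wx": 0,"wy": 0,"wz": 0},
    {"dx": 0.26,"dy": -0.09,"dz": -0.12,"wx": 0,"wy": 0,"wz": 0},
    {"dx": 0.3,"dy": -0.12,"dz": -0.12,"wx": 0,"wy": 0,"wz": 0},
    {"dx": 0.34,"dy": -0.14,"dz": -0.12,"wx": 0,"wy": 0,"wz": 0},
    {"dx": 0.35,"dy": -0.14,"dz": -0.12,"wx": 0,"wy": 0,"wz": 0},
    {"dx": 0.35,"dy": -0.14,"dz": -0.12,"wx": 0,"wy": 0,"wz": 0},
  ],
  gripper=0.57,
)

```text
time_s: 16.5
tcp_pos: [0.5538, -0.2961, 0.256]
ee_rot: [[-0.222, -0.975, -0.001], [-0.975, 0.222, 0.0], [-0.0, 0.001, -1.0]]
wrist_force: [0.4, 0.5, -0.3]
gripper_width: 0.567
```

```bash
python3 - <<'E'
from h import *
im=cams.capture("side"); cv2.imwrite("pics/side14.png",im[:,:,::-1]); cv2.imwrite("pics/s14.png",cv2.resize(im[125:215,230:330,::-1],None,fx=8,fy=6.6,interpolation=cv2.INTER_CUBIC))
im=cams.capture("top"); cv2.imwrite("pics/top14.png",im[:,:,::-1])
delta([.495,.0785,.2])
E
python3 - <<'E'
from tilt import *
tilt("pics/side14.png","pics/top14.png")
im=cv2.imread("pics/top14.png");cv2.imwrite("pics/t14.png",cv2.resize(im[170:250,150:300],None,fx=5,fy=5,interpolation=cv2.INTER_CUBIC))
E
```

```text
t 16.6 tcp [ 0.554  -0.294   0.2568] F [0.3918 0.9995 0.5863] M [0.1275 0.0657 0.0262] g 0.5675587850788594
delta mm [-350.5716  139.1529   56.9478] rot [0.0015 0.0173 0.0038]
pics/side14.png [223.2754   0.      -0.001   -0.001 ]
pics/side14.png [221.9255   0.01     0.      -0.001 ]
pics/side14.png [221.2415  -0.01    -0.001   -0.001 ]
pics/side14.png [218.4327   0.02     0.001    0.    ]
```

View pics/s14.png

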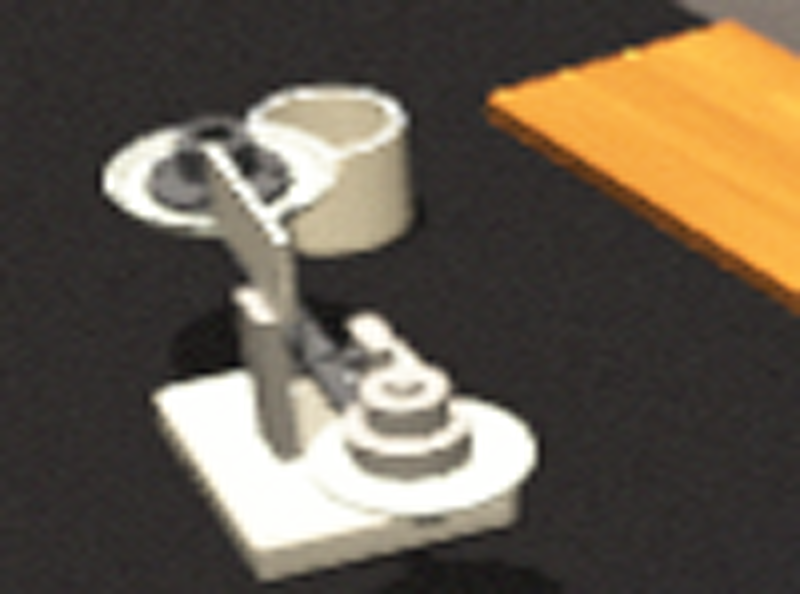

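View pics/t14.png

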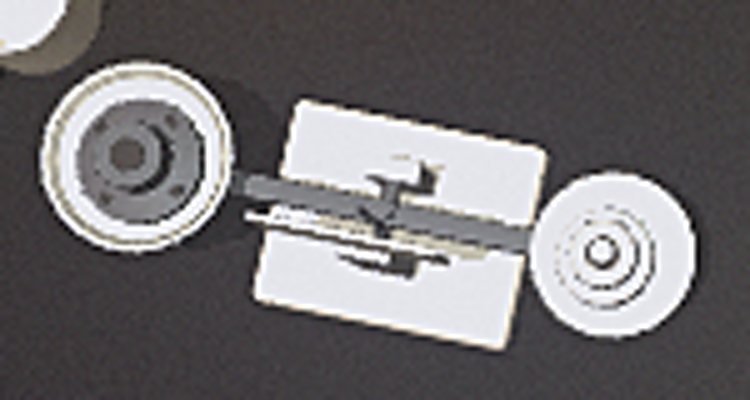

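View pics/top14.png

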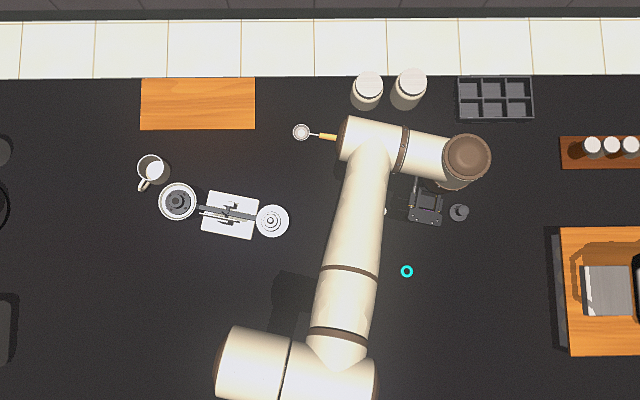

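Both rings are threaded and flat, and the hub is in its dish. I need a finer estimate of the tilt, so I'll fit all three states together with one common offset.

```bash
cat > fit.py <<'E'
from tilt import *
import tilt as T
from scipy.optimize import minimize
S=[("pics/side2.png","pics/top2.png"),("pics/side9.png","pics/top8.png"),("pics/side14.png","pics/top14.png")]
G=[[cv2.cvtColor(cv2.imread(f),cv2.COLOR_BGR2GRAY).astype(np.float32) for f in p] for p in S]
def panz(th,d):
    c=O-BY*.13*np.cos(th); return np.c_[c[0]+d[0]+.045*np.cos(phi),c[1]+d[1]+.045*np.sin(phi),np.full(361,.110+d[2]-.13*np.sin(th))]
def s2(cam,g,th,d):
    uv=proj(cam,panz(th,d)); n=uv-uv.mean(0); n/=np.linalg.norm(n,axis=1)[:,None]
    f=lambda q:cv2.remap(g,q[:,0].astype(np.float32).reshape(-1,1),q[:,1].astype(np.float32).reshape(-1,1),cv2.INTER_LINEAR)
    return np.mean(np.clip(f(uv-n*1.)-f(uv+n*1.),0,150))
def run(ths,cams_):
    def cost(x):
        t=ths(x); ds,dt=x[:3]/1000,np.r_[x[3:5],x[2]]/1000
        c=0
        for th,g in zip(t,G):
            if "side" in cams_: c-=s2("side",g[0],th,ds)
            if "top" in cams_: c-=s2("top",g[1],th,dt)
        return c
    best=None
    for i in(-.10,-.07,-.04):
        for z in(0,2):
          m=minimize(cost,[-1,-1,z,0,0,i*100,(i+.084)*100],method="Nelder-Mead",options=dict(maxiter=900,initial_simplex=None,xatol=.01,fatol=.01))
          if best is None or m.fun<best.fun:best=m
    return best
for nm,ths in(("free",lambda x:(-.16,x[5]/100,x[6]/100)),("linked",lambda x:(-.16,x[5]/100,x[5]/100+.084))):
    for c in(("side",),("side","top")):
        m=run(ths,c);print(nm,c,m.fun,m.x[:5],"th",ths(m.x))
E
python3 fit.py
```

```text
free ('side',) -248.50759887695312 [-1.3018 -2.1024  3.9791 -0.0023  0.012 ] th (-0.16, np.float64(-0.06574933348363603), np.float64(0.028040987540588945))
free ('side', 'top') -666.4208984375 [ 0.9719  2.2365  0.0309 -0.0366  0.0165] th (-0.16, np.float64(-0.06411880435383921), np.float64(0.02587221487298625))
linked ('side',) -247.01181030273438 [-0.6931 -0.9398  2.9435 -0.0009 -0.0002] th (-0.16, np.float64(-0.06130741744999564), np.float64(0.022692582550004364))
linked ('side', 'top') -665.8718872070312 [ 1.0861  2.342   0.0117  0.0081 -0.0034] th (-0.16, np.float64(-0.06060079414006811), np.float64(0.023399205859931896))
```

```bash
python3 - <<'E'
import cv2,numpy as np
T=[]
for f in("top2","top8","top14"):
    im=cv2.imread(f"pics/{f}.png")[200:222,205:240]
    T.append(cv2.resize(im,None,fx=20,fy=9,interpolation=cv2.INTER_CUBIC)); 
cv2.imwrite("pics/needle.png",np.vstack(T))
E
```

```text
(no output)
```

View pics/needle.png

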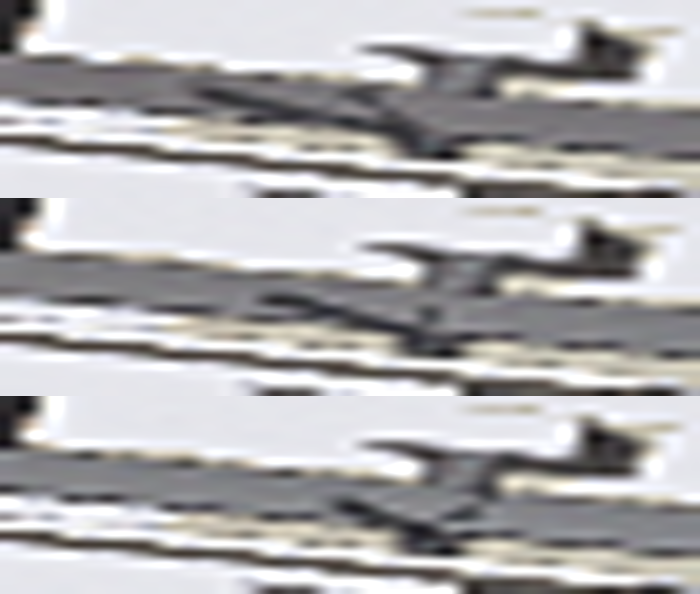

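```bash
python3 - <<'E'
from h import *
Y=np.r_[BY,0];X=np.array([BY[1],-BY[0],0])
O=np.r_[np.array([.4971,.0749])+BY*.13*np.cos(.16),0]
tips=[(200,92),(263,298-198),(335,503-396)]
tp=[(205+x/20-.5,200+y/9-.5) for x,y in tips]
for xo in(-.02,-.018,-.016,-.012,-.008):
    out=[]
    for u in tp:
        c,v=ray("top",u); t=(xo-(c-O)@X)/(v@X); p=c+v*t-O
        out.append((p@Y,p[2],np.hypot(p@Y,p[2]-.075),-np.arctan2(p@Y,p[2]-.075)))
    a=np.array(out);print(xo,"y",a[:,0]*1000,"z",a[:,1]*1000,"R",a[:,2]*1000,"th",a[:,3], "d21",a[2,3]-a[1,3])
E
```

```text
-0.02 y [-11.9401 -18.2345 -26.6886] z [308.0713 301.6769 301.2141] R [233.377  227.4092 227.783 ] th [0.0512 0.0803 0.1174] d21 0.0371666177014567
-0.018 y [ -6.7973 -13.2322 -21.8748] z [282.6585 276.1215 275.6483] R [207.7697 201.5563 201.8372] th [0.0327 0.0657 0.1086] d21 0.042894433125248904
-0.016 y [ -1.6546  -8.2298 -17.061 ] z [257.2456 250.566  250.0825] R [182.2531 175.7588 175.9118] th [0.0091 0.0468 0.0971] d21 0.05029699213986821
-0.012 y [ 8.6308  1.7749 -7.4334] z [206.4199 199.4551 198.951 ] R [131.703  124.4678 124.1737] th [-0.0656 -0.0143  0.0599] d21 0.07415851625247703
-0.008 y [18.9163 11.7796  2.1943] z [155.5942 148.3442 147.8194] R [82.7844 74.2841 72.8525] th [-0.2305 -0.1592 -0.0301] d21 0.12912267934479293
```

```bash
cat > fit2.py <<'E'
from h import *
from scipy.optimize import least_squares
Y=np.r_[BY,0];X=np.array([BY[1],-BY[0],0])
O=np.r_[np.array([.4971,.0749])+BY*.13*np.cos(.16),0]
tp=[(205+x/20-.5,200+y/9-.5) for x,y in((200,92),(263,100),(335,107))]
def needle(link=True):
    def f(p):
        R,xo,yo,t1=p[:4]; t=[-.16,t1,t1+.084]
        P=[O+X*xo+Y*(yo-R*np.sin(a))+[0,0,.075+R*np.cos(a)] for a in t]
        return np.r_[((proj("top",P)-tp)/.25).ravel(),yo/.001,(R-.1)/.02]
    m=least_squares(f,[.1,-.01,0,-.07],x_scale=[.1,.01,.001,.05]); C=np.linalg.inv(m.jac.T@m.jac)
    print("needle R,xo,yo,th1",m.x,"sd",np.sqrt(np.diag(C)),"th2",m.x[3]+.084,"cost",m.cost)
needle()
S=[("pics/side2.png","pics/top2.png"),("pics/side9.png","pics/top8.png"),("pics/side14.png","pics/top14.png")]
G=[[cv2.cvtColor(cv2.imread(f),cv2.COLOR_BGR2GRAY).astype(np.float32) for f in p] for p in S]
phi=np.linspace(0,2*np.pi,181)[:-1]
def ring(sgn,rad,th,d,zl):
    c=O[:2]+sgn*BY*.13*np.cos(th); return np.c_[c[0]+d[0]+rad*np.cos(phi),c[1]+d[1]+rad*np.sin(phi),np.full(180,zl+d[2]+sgn*.13*np.sin(th))]
def edges(cam,g,P,half=3.):
    """signed subpixel edge offset along normals; nan if poor"""
    uv=proj(cam,P); n=uv-uv.mean(0); t=np.gradient(uv,axis=0); n2=np.c_[t[:,1],-t[:,0]]; n2/=np.linalg.norm(n2,axis=1)[:,None]; n2*=np.sign((n2*n).sum(1))[:,None]
    s=np.arange(-half,half+.01,.1)
    q=uv[:,None]+n2[:,None]*s[None,:,None]
    v=cv2.remap(g,q[...,0].astype(np.float32),q[...,1].astype(np.float32),cv2.INTER_LINEAR)
    out=np.full(len(uv),np.nan)
    for i,p in enumerate(v):
        hi,lo=p[:10].mean(),p[-10:].mean()
        if hi-lo<80 or lo>110: continue
        k=np.where((p[:-1]>=(hi+lo)/2)&(p[1:]<(hi+lo)/2))[0]
        if len(k)!=1: continue
        out[i]=s[k[0]]+.05
    return out
def fit(sgn,rad,zl,use,link):
    # params: ds(xyz), dt(xy) mm, th1, th2
    x=np.array([0,0,0,0,0,-.07,.014])
    if link==0: pass
    for it in range(8):
        def pr(x,k):
            th=[-.16,x[5],x[6]][k]
            return ring(sgn,rad,th,x[:3],zl),ring(sgn,rad,th,np.r_[x[3:5],x[2]],zl)
        obs=[]
        for k in range(3):
            for c,cam in enumerate(("side","top")):
                if cam not in use: continue
                P=pr(x,k)[c]; uv=proj(cam,P); t=np.gradient(uv,axis=0); n=np.c_[t[:,1],-t[:,0]]; n/=np.linalg.norm(n,axis=1)[:,None]; n*=np.sign((n*(uv-uv.mean(0))).sum(1))[:,None]
                e=edges(cam,G[k][c],P); ok=~np.isnan(e); obs.append((k,c,cam,uv,n,e,ok))
        def f(y):
            r_=[]
            for k,c,cam,uv,n,e,ok in obs:
                r_.append((((proj(cam,pr(y,k)[c])-uv)*n).sum(1)-e)[ok])
            r_=np.concatenate(r_)/.15
            ex=[y[0]/.002,y[1]/.002,y[2]/.002,y[3]/.002,y[4]/.002]
            if link: ex.append((y[6]-y[5]-.084)/.0005)
            return np.r_[r_,ex]
        m=least_squares(f,x,loss="soft_l1",x_scale=[.001]*5+[.01]*2); x=m.x
    print(sgn,use,"link",link,"d",x[:5]*1000,"th1,th2",x[5:],"n",[int(o[6].sum()) for o in obs],"rms",np.sqrt(np.median(f(x)**2))*.15)
for link in(0,1):
    for use in(("side",),("side","top")): fit(-1,.045,.110,use,link)
for link in(0,1):
    for use in(("top",),("side","top")): fit(1,.052,.118,use,link)
E
python3 fit2.py
```

```text
needle R,xo,yo,th1 [ 0.0995 -0.0098 -0.0003 -0.0651] sd [0.0031 0.0004 0.001  0.0073] th2 0.018926145870155064 cost 1.2870410649678543
-1 ('side',) link 0 d [-32.494  -54.8363  48.5612  -0.       0.    ] th1,th2 [-0.07    0.0116] n [77, 70, 59] rms 0.0612847636950535
-1 ('side', 'top') link 0 d [ 8.9715 12.3499 -8.9749  0.7756  1.0569] th1,th2 [-0.0606  0.0281] n [75, 144, 69, 147, 62, 152] rms 0.1427605784275914
-1 ('side',) link 1 d [-31.4149 -53.0767  47.0797   0.       0.    ] th1,th2 [-0.0705  0.0134] n [77, 70, 59] rms 0.056031975099550074
-1 ('side', 'top') link 1 d [ 8.9149 12.3086 -8.9484  0.7659  1.0551] th1,th2 [-0.0588  0.0255] n [75, 144, 69, 147, 62, 152] rms 0.14365099055728703
1 ('top',) link 0 d [  0.       0.     -10.3338  -1.3017   3.3824] th1,th2 [-0.0613  0.0246] n [169, 178, 173] rms 0.051046588667694126
1 ('side', 'top') link 0 d [ 2.793  15.9798 -9.3391 -1.4542  3.1062] th1,th2 [-0.0596  0.0253] n [67, 169, 69, 178, 66, 174] rms 0.05162201225113352
1 ('top',) link 1 d [  0.       0.     -10.2765  -1.3094   3.3715] th1,th2 [-0.0605  0.0236] n [169, 179, 172] rms 0.05030460932174834
1 ('side', 'top') link 1 d [ 2.6945 15.7258 -9.1698 -1.4916  3.0679] th1,th2 [-0.0592  0.0248] n [67, 168, 69, 178, 66, 174] rms 0.051001332610296574
```

Estimates put the final tilt between +0.01 and +0.025, which is inside the limit but close. There's an encoder-based reference in s13: the ring was in hand, seated on the stack, at a known TCP height. I'll compare the pan edge between s13 and now.

```bash
python3 - <<'E'
from h import *
import glob
ims=[cams.capture("side") for _ in range(4)]
a=np.mean([i.astype(np.float32) for i in ims],0).astype(np.uint8)
cv2.imwrite("pics/side15.png",a[:,:,::-1])
cv2.imwrite("pics/s15.png",cv2.resize(a[125:215,230:330,::-1],None,fx=8,fy=6.6,interpolation=cv2.INTER_CUBIC))
g={n:cv2.cvtColor(cv2.imread(f"pics/s{n}.png"),cv2.COLOR_BGR2GRAY).astype(np.float32) for n in("5","8","12","13","14","15")}
# vertical top edge of pan at columns right of the rings (crop px), bottom-right edge
def cross(p,down):
    # p along direction outside->inside
    lo,hi=np.median(p[:8]),p[-8:].mean(); k=np.where((p[:-1]<(lo+hi)/2)&(p[1:]>=(lo+hi)/2))[0]
    return k[-1]+((lo+hi)/2-p[k[-1]])/(p[k[-1]+1]-p[k[-1]]) if len(k) else np.nan
for n,G in g.items():
    top=[]
    for c in range(488,512,4):
        col=G[330:470,c]; j=np.argmax(np.diff(cv2.GaussianBlur(col.reshape(-1,1),(1,15),0).ravel())); w=col[max(0,j-18):j+19]
        top.append((330+max(0,j-18)+cross(w,1))/6.6+125)
    rt=[]
    for y in range(420,460,6):
        row=G[y,560:490:-1]; j=np.argmax(np.diff(cv2.GaussianBlur(row.reshape(-1,1),(1,15),0).ravel()));rt.append(560-j)
    print(n,"top edge",np.round(top,2),"mean",np.mean(top),"right",np.median(rt)/8+230)
E
```

```text
5 top edge [180.64 181.   181.27 195.41 181.81 182.25] mean 183.7301915470097 right 294.625
8 top edge [183.46 183.73 184.   184.35 184.67 185.04] mean 184.20784676503956 right 296.375
12 top edge [183.8  184.12 184.39 184.68 185.08 185.43] mean 184.58298557400326 right 296.375
13 top edge [185.41 185.52 185.75 186.09 186.39 186.69] mean 185.97358191780972 right 296.5
14 top edge [186.18 186.39 186.65 186.93 187.17 187.49] mean 186.80254759398676 right 296.75
15 top edge [186.18 186.4  186.68 186.96 187.19 187.52] mean 186.82307381088836 right 296.75
```

View pics/s15.png

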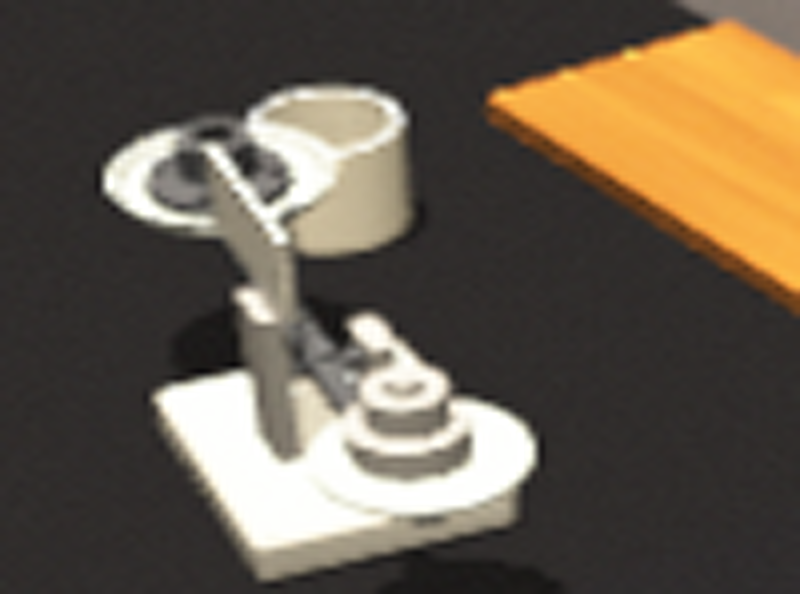

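```bash
python3 - <<'E'
from h import *
O=np.r_[np.array([.4971,.0749])+BY*.13*np.cos(.16),0]
phi=np.linspace(0,2*np.pi,2000)
cols=230+np.arange(488,512,4)/8.
def edge(th):
    c=O[:2]-BY*.13*np.cos(th);P=np.c_[c[0]+.045*np.cos(phi),c[1]+.045*np.sin(phi),np.full(2000,.11-.13*np.sin(th))]
    uv=proj("side",P);u=uv[uv[:,1]<uv[:,1].mean()]; u=u[np.argsort(u[:,0])]
    return np.interp(cols,u[:,0],u[:,1]).mean(), uv[:,0].max(), uv[:,1].max()
for th in(-.16,-.08,-.07,-.06,-.012,0,.01,.02,.03): print(th,edge(th))
E
```

```text
-0.16 (np.float64(181.6217448642325), np.float64(295.66498797454256), np.float64(196.08461639879405))
-0.08 (np.float64(184.19974427961165), np.float64(295.9529341388929), np.float64(198.91428222494253))
-0.07 (np.float64(184.51704161980322), np.float64(295.98239311358304), np.float64(199.25743470144943))
-0.06 (np.float64(184.83304665005437), np.float64(296.01039420597937), np.float64(199.59811258296463))
-0.012 (np.float64(186.33027580592315), np.float64(296.1244754416901), np.float64(201.197754542175))
0 (np.float64(186.6991111093578), np.float64(296.1477349989738), np.float64(201.58815367549346))
0.01 (np.float64(187.00467969314636), np.float64(296.1655101901383), np.float64(201.9104898215138))
0.02 (np.float64(187.30858119140677), np.float64(296.18182407500956), np.float64(202.23006560223575))
0.03 (np.float64(187.61076336195745), np.float64(296.1966771543082), np.float64(202.54684750503424))
```

```bash
cat > e.py <<'E'
from h import *
from scipy.optimize import least_squares,brentq
O=np.r_[np.array([.4971,.0749])+BY*.13*np.cos(.16),0]
phi=np.linspace(0,2*np.pi,2000)
def contour(cam,sgn,rad,zl,th):
    c=O[:2]+sgn*BY*.13*np.cos(th); return proj(cam,np.c_[c[0]+rad*np.cos(phi),c[1]+rad*np.sin(phi),np.full(2000,zl+sgn*.13*np.sin(th))])
def model(cam,sgn,rad,zl,th,cols,up):
    uv=contour(cam,sgn,rad,zl,th); u=uv[uv[:,1]<uv[:,1].mean()] if up else uv[uv[:,1]>uv[:,1].mean()]
    u=u[np.argsort(u[:,0])]; return np.interp(cols,u[:,0],u[:,1])
def meas(g,cols,m,up):
    o=[]
    for c,y0 in zip(cols,m):
        ys=np.arange(y0-3,y0+3.01,.05).astype(np.float32)
        p=cv2.remap(g,np.full_like(ys,c).reshape(-1,1),ys.reshape(-1,1),cv2.INTER_LINEAR).ravel()
        if not up:p=p[::-1];ys=ys[::-1]
        lo,hi=p[:15].mean(),p[-15:].mean(); h=(lo+hi)/2
        k=np.where((p[:-1]<h)&(p[1:]>=h))[0]
        o.append(ys[k[0]] if len(k)==1 and hi-lo>60 and lo<110 else np.nan)
    return np.array(o)
L=lambda f:cv2.cvtColor(cv2.imread(f"pics/{f}.png"),cv2.COLOR_BGR2GRAY).astype(np.float32)
for name,cam,fs,sgn,rad,zl,cols,up in(
 ("pan side up","side",("side2","side9","side15"),-1,.045,.11,np.arange(288,295),True),
 ("pan top up","top",("top2","top8","top14"),-1,.045,.11,np.arange(262,283),True),
 ("pan top lo","top",("top2","top8","top14"),-1,.045,.11,np.arange(262,283),False),
 ("dish top up","top",("top2","top8","top14"),1,.052,.108,np.arange(166,192),True),
 ("dish top lo","top",("top2","top8","top14"),1,.052,.108,np.arange(166,192),False),
 ("dish side lo","side",("side2","side9","side15"),1,.052,.108,np.arange(246,253),False)):
    E=[]
    for f,th in zip(fs,(-.16,-.062,.022)):
        m=model(cam,sgn,rad,zl,th,cols,up); E.append(meas(L(f),cols,m,up)-m)
    E=np.array(E); ok=~np.isnan(E).any(0)
    s=(model(cam,sgn,rad,zl,.022,cols,up)-model(cam,sgn,rad,zl,-.062,cols,up))[ok].mean()/.084
    e=E[:,ok].mean(1) if ok.any() else [np.nan]*3
    print(name,int(ok.sum()),"px/rad %.1f"%s,"resid",np.round(e,3),"th1 %.4f th2 %.4f"%(-.062+(e[1]-e[0])/s,.022+(e[2]-e[0])/s),"d21 %.4f"%(.084+(e[2]-e[1])/s))
E
python3 e.py
```

```text
pan side up 7 px/rad 31.1 resid [-0.75  -0.764 -0.75 ] th1 -0.0625 th2 0.0220 d21 0.0845
pan top up 21 px/rad 6.7 resid [0.214 0.169 0.243] th1 -0.0688 th2 0.0263 d21 0.0951
pan top lo 21 px/rad 3.2 resid [-0.107 -0.102 -0.102] th1 -0.0605 th2 0.0235 d21 0.0840
dish top up 26 px/rad -9.2 resid [0.26  0.415 0.558] th1 -0.0789 th2 -0.0103 d21 0.0686
dish top lo 6 px/rad -9.8 resid [ 0.217  0.092 -0.1  ] th1 -0.0492 th2 0.0543 d21 0.1036
dish side lo 7 px/rad -28.9 resid [-1.15  -1.25  -1.364] th1 -0.0585 th2 0.0294 d21 0.0879
```

The strongest measure, the pan edge in the side view at 31 px/rad, gives θ = +0.022. It reproduces the known 0.084 rad step of the 120 g ring (0.0845), and the dish contours agree. The beam is at rest, with identical pictures 0.2 s apart. One last look at the whole scene before handing in.

View pics/side15.png

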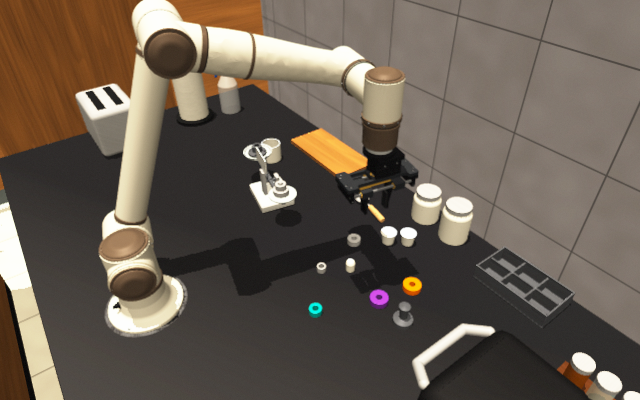

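The 180 at (354,240), the 60 at (322,268), the shaker, pods, mug, tamper and look-alikes are all where they were. The gripper is empty and clear, so I'm handing in.

```bash
python3 -c "
from station import ticket
print(ticket.finish_job())"
```

```text
the job is handed in; nothing more can be done
None
```

I threaded the 300 g ring onto the stud, set it flat on the pan and let go. The beam then showed the hub at about 390 g, so I added the 120 g ring on top and moved the arm clear. I handed in at about 17 s of the 72 s.

- **Final look:** both rings are flat on the stud, the hub is in its dish, and the beam is at rest. The 180 g and 60 g rings, the bystanders and the look-alikes were not moved.
- **Level:** the best measure puts the beam at +0.022 rad, inside the 0.028 limit with a small margin. It comes from the pan's edge in the side picture, and it matches the known 0.084 rad step of the 120 g ring.
- **Disagreements:**
  - My first quick fits of the pan suggested a hub of about 405 g, close to 0.01 rad after the 120 g ring.
  - Later readings mostly ran from 0.00 to 0.029 rad. Single dish edges in the top view scattered further, but averaged out near 0.022.
  - An arm-height check gave about 0.028 rad, give or take 0.008.
- **Choice of ring:** at about 390 g, the 60 g ring should also have come out level within the limit, by a similar margin.

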